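# Set the espresso machine up for warm-up with the steam valve cracked open

### The job

Get the cold espresso machine ready to warm up for steaming. Stand the small steel pitcher upright on the counter under the steam wand, so that the wand's tip is over the middle of its mouth, and only then open the steam valve to the quarter-turn mark (the green line), so that the air can vent. Turn the mode selector until it clicks at the steam mark (three red strokes), and leave the other things where they stand.

Things in the scene. Friction and masses are not known exactly. Their poses are not given: they have to be found in the camera images.
- espresso_machine: compact espresso machine, fixed, 300 deep x 280 wide x 282 mm high; cups and rail on its roof reach 335 mm. Origin: centre of its underside; x points from its front (control side, towards the robot) to its back, y to its left as seen by the robot, z up. The drip tray reaches forward to x=-153, 50 mm high
- panel_middle (a point): middle of the sloped steel control panel at the machine's upper front, 130 x 280 mm, at (-97, 0, 242) mm in its frame. Here z is the panel's outward normal, 35 degrees from vertical towards the robot, x runs up the panel, y to the left. Left (y=+78) is the mode selector, right (y=-78) the steam valve, each on a black disc with coloured marks; a gauge 8 mm proud is between them
- wand_tip (a point): lower end of the steam wand's nozzle (steel tube 9 mm thick, fixed), 102 mm above the counter, at (-120, -205) mm in the machine's frame, out to the right of its side. From here the tube rises, leaning towards the machine: 10 mm nearer at 150 mm height, meeting its side at 178 mm. Below the tip is open counter
- selector (a joint): mode selector angle in rad, growing clockwise as one faces the panel: 0 off (white ring), 0.698 brew (yellow cup), 1.396 steam (three red strokes), 2.094 water (blue drop, by the end stop). It clicks into these four; let go, a spring pulls it to the nearest (about 0.1 N m to pass from one to the next). It starts at off or brew, seldom stuck between
- selector_grip (a point): on the selector's axis, 29 mm out from the panel, where to grip it. Aluminium bar knob: bar 44 mm long, 14 mm wide, from 8 to 38 mm above the panel, on a round skirt 42 mm across, 8 mm high. This frame turns with it: z along the axis out of the panel, x along the bar to its pointer (black line), which points straight up the panel at joint value 1.047
- steam_valve (a joint): steam valve opening in rad, growing anticlockwise as one faces the panel: 0 shut (white dot), 1.571 a quarter turn open (green line), then grey dots at a half and three quarters of a turn; stop at 4.75. Smooth, held by friction (about 0.05 N m); it starts shut or barely open
- valve_grip (a point): on the steam valve's axis, 27 mm out from the panel, where to grip it. Round aluminium knob 41 mm across, from 9 to 38 mm above the panel. This frame turns with it: z along the axis out of the panel, x to its pointer (black line), which points straight up the panel at joint value 0.785
- small_pitcher: small steel pitcher, loose, 76 mm high, 62 mm across up to 30 mm height, narrowing to 54 mm, wall 3 mm, 0.10 to 0.18 kg. Origin: centre of its underside; z up; spout to +x, handle to -x. The handle is a flat loop: upright outer bar at x=-59 mm, z from 16 to 68 mm, 10 mm wide (along y), 5 mm thick, joined to the body at top and bottom
- pitcher_mouth (a point): centre of the small pitcher's mouth, 76 mm above its origin; the opening is 48 mm wide
- pitcher_handle (a point): middle of the outer bar of the small pitcher's handle, at (-59, 0, 45) mm in its frame
- large_pitcher: large steel pitcher, loose, 115 mm high, 92 mm diameter, beside the machine behind the wand; leave alone. Origin: centre of underside
- cup: white espresso cup, loose, 55 mm high, 64 mm diameter, on the drip tray; leave alone. Origin: centre of underside
- tamper: steel tamper, loose, 90 mm high, 58 mm base, standing on the black mat to the left; leave alone. Origin: centre of underside
- portafilter: portafilter, loose, basket 68 mm diameter and 30 mm high, black handle reaching to x=-178 mm, lying on the mat; leave alone. Origin: under the basket's centre
- shaker: amber glass shaker, loose, 90 mm high, 52 mm diameter, on the left; leave alone. Origin: centre of underside
- sugar_jar: glass sugar jar with wooden lid, loose, 107 mm high, 80 mm diameter, on the right; leave alone. Origin: centre of underside
- saucer: white saucer, loose, 110 mm diameter, 16 mm high, on the left near the robot; leave alone. Origin: centre of underside
Mind the look-alikes: they are no part of the job. Leave any purple look-alike of the small_pitcher alone.

How it is judged (in metres and radians):
On the way, in this order (a step that is already met when the one before it is completed fails the run):
1. the small pitcher stands on the counter under the wand tip, let go, the valve still shut or barely open (horizontal distance between pitcher_mouth and wand_tip below 0.018 m and height (world z) of small_pitcher below 0.006 m and angle between small_pitcher's own z axis and vertical below 0.12 rad and contact force between the fingers and small_pitcher below 0.3 N and value of joint steam_valve below 0.9 rad), for 0.2 s.
2. the steam valve is a quarter turn open and the selector at steam (value of joint steam_valve between 1.4 and 1.74 rad and value of joint selector between 1.26 and 1.53 rad), for 0.2 s.
At the end, for the whole second after the job is handed in: selector within 0.13 rad of the steam click (1.396), steam valve within 0.17 rad of a quarter turn (1.571), small pitcher upright and at rest on the counter with the middle of its mouth within 18 mm of straight below the wand tip (all of step 2 and horizontal distance between pitcher_mouth and wand_tip below 0.018 m and height (world z) of small_pitcher below 0.006 m and angle between small_pitcher's own z axis and vertical below 0.12 rad and linear speed of small_pitcher below 0.02 m/s); the robot touches nothing.
It fails at once if the steam valve is opened (past 0.9 rad) with no pitcher under the wand (value of joint steam_valve above 0.9 rad and horizontal distance between pitcher_mouth and wand_tip above 0.03 m).
It fails at once if another thing is pushed more than 30 mm away or knocked over (distance of any of large_pitcher, cup, tamper, portafilter, shaker, sugar_jar, saucer from where it was at the start of the episode above 0.03 m or angle between any of large_pitcher, cup, tamper, shaker, sugar_jar's own z axis and vertical above 0.5 rad).
It also fails if it takes over 64 s, if anything falls off the work surface, if the arm or the gripper's body presses on something with over 40 N, if the wrist force passes 120 N, or if a joint passes its speed limit or range.

### The arm

A 6-joint arm with a two-finger parallel gripper is mounted at the origin on the work surface. World frame = base frame: x ahead of the robot, y to its left, z up, the work surface at z = 0. Lengths are in mm, angles in rad, forces in N, time in s.
With the tool pointing down it reaches from about 150 to 775 mm from the base axis. Payload 6.1 kg.
Tool frame: the origin (TCP) lies midway between the tips of the shut fingers; the grasp point (between the pads) lies ctrl.grip_point_offset behind it (ctrl.grip_point_offset is the distance from the TCP to the grasp point, in mm); z points along the fingers, y is the direction in which the jaws open and shut (so a half turn about z gives the same grasp; the last joint's range is limited). The gripper opens to 85 mm and grips with 20 to 120 N. Pads are 22 mm wide; open, the fingers measure 114 mm over their backs; the gripper's body (76 mm by 85 mm) begins 54 mm behind the grasp point. The pads swing forward as they close: fully open they stand 13 mm farther back than shut.
Start: joints at [-1.206, 0.126, -0.04, 1.405, 0, 1.571], TCP at [187.293, -490.438, 231.295] pointing down, gripper open.
Joint ranges: [-2.72, 2.72], [-0.95, 1.95], [-1.27, 1.35], [-1.78, 2.02], [-1.46, 1.47], [-3.14, 3.14]. Speed limits (rad/s): [2.39, 2.39, 3.01, 3.14, 3.14, 3.14].

### API

Orientations are given as a rotation vector (axis times angle).
In Python, from rig import ctrl gives the robot as it stands.
- The arm moves only by the shell command python3 -m handwheel 'ROWS' [FORCE]. ROWS is JSON, a list of rows, each a list of 7 numbers: the shift along the world's x, y, z in m, then the turn, a rotation vector about the world's x, y, z in rad, then the opening in per cent of the stroke, from 0 (shut) to 100 (fully open). A call has 1 to 5 rows; each row is the pose to reach, as a shift and turn from the pose commanded when the call began; what a row does not reach only later rows make up. A row lasts 1/12 s, in which the tool goes at most 41.7 mm and 7.16 degrees, less where a joint would pass 70% of its speed; a pose out of reach is approached as far as the arm can. A call with a gripper value outside its range is refused whole. The fingers move at their own pace and stop on an object; FORCE is the grip in N (left out, the last holds). Time passes only in rows, so rows that repeat a pose let the fingers close. It gives the time, the measured TCP pose, the force and the opening at its end, in the units of the state.
- ctrl.get_obs(): the state, without advancing time (a new reading comes with each control period).
- ctrl.capture(name): name is "scene" or "top" or "wrist"; returns the picture (400x640x3 uint8, blue, green, red); there is no depth.
- ctrl.camera_info(name): a dict with "camera_matrix" (3x3 intrinsics, pixels), "k1" (the pictures are not rectified: a ray, as slopes to the right and down, at radius r is drawn at 1 + k1 r^2 times it, then the intrinsics apply), "origin" and "orientation" of the camera in the world. Camera axes: x right, y up, looking along -z (the intrinsics and any distortion apply to the point x, -y, -z); pixel columns grow to the right and rows downward; lengths in mm; the calibration is good to about 2 mm. A picture is of the moment at which its call begins: read the wrist's pose just before it. camera_info takes no time and is no camera call; for the wrist camera it gives the pose at the moment of the call.
- ctrl.close_job(): hands the job in, once; it reports no verdict.
The state is a dict: "time_s": time; "joints": joint angles; "joint_vel": joint speeds; "tau": joint torques, N m; "tcp_pos": TCP position; "ee_rot": TCP orientation; "wrist_force": force on the tool from outside, world axes, zero at the start; "wrist_torque": the same for the moment, N m; "gripper_width": opening from 0.0 (shut) to 1.0 (fully open).
Only numpy, scipy, OpenCV 4.12 (cv2) and the standard library are available. Lean on these libraries where they do the work, as an engineer would, in place of code of your own. Each camera call takes 0.05 s, during which the arm holds its last target.

## Working session

There is one attempt and no reset: what is moved stays moved. The work goes in short steps, Python scripts to look and compute and a shell command to move; the robot and the scene stay as the last step left them, time stands still between calls to the robot, and variables do not carry over. Pictures are saved under pics/ and viewed, and the job is handed in when it is done.

```bash
ls; mkdir -p pics; python3 - <<'E'
from rig import ctrl
import cv2
o=ctrl.get_obs();print(o, ctrl.grip_point_offset)
for n in ["scene","top","wrist"]:
    ci=ctrl.camera_info(n);print(n,ci)
    cv2.imwrite(f"pics/{n}0.png",ctrl.capture(n))
E
```

```text
pics
{'time_s': 0.0, 'joints': array([-1.20601921e+00,  1.26394475e-01, -4.06232383e-02,  1.40537847e+00,
        1.84519091e-06,  1.57080232e+00]), 'joint_vel': array([-5.42956512e-04,  8.74826653e-04, -7.90294509e-06,  1.82203629e-03,
       -9.95821932e-04, -5.77006340e-05]), 'tau': array([ 3.33343985e-05, -4.35913610e+01,  3.52923703e+01,  1.73652201e-02,
        4.99289331e-05, -2.40920866e-05]), 'tcp_pos': array([ 187.14543679, -490.07906317,  230.51389162]), 'ee_rot': array([-3.08793801e+00, -5.69524343e-01,  4.52744723e-04]), 'wrist_force': array([ 0.4532639 ,  0.19717124, -0.71799918]), 'wrist_torque': array([ 0.02649873, -0.01327701, -0.01322409]), 'gripper_width': 1.0013071761530812} 18.700000000000003
scene {'camera_matrix': array([[450.84301078,   0.        , 318.28897985],
       [  0.        , 450.84301078, 201.82878077],
       [  0.        ,   0.        ,   1.        ]]), 'k1': 0.013382063752905089, 'origin': array([1221.12749362,  402.68586923, 1317.80522536]), 'orientation': array([0.34805924, 0.67057255, 2.0537732 ])}
top {'camera_matrix': array([[399.24408525,   0.        , 331.52685313],
       [  0.        , 399.24408525, 197.04690309],
       [  0.        ,   0.        ,   1.        ]]), 'k1': -0.08501104774410548, 'origin': array([ 284.16608402,  -65.22658963, 1550.63991114]), 'orientation': array([ 0.14363444, -0.13162059, -1.5609868 ])}
wrist {'camera_matrix': array([[321.74686467,   0.        , 322.11015067],
       [  0.        , 321.74686467, 201.57913509],
       [  0.        ,   0.        ,   1.        ]]), 'k1': -0.004014102465369795, 'origin': array([ 264.10361039, -461.08184386,  373.45816318]), 'orientation': array([-0.27955221,  0.19479001, -1.19508113])}
```

View pics/scene0.png

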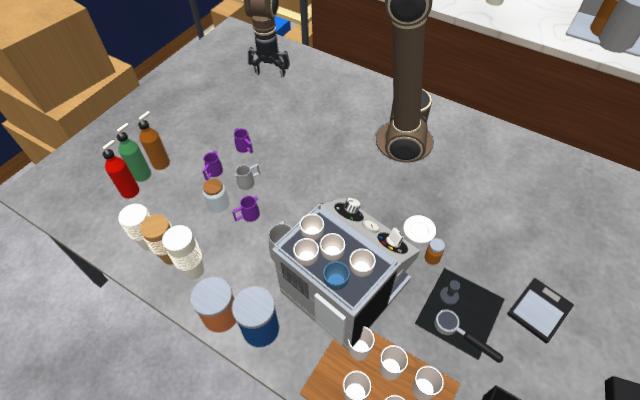

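View pics/top0.png

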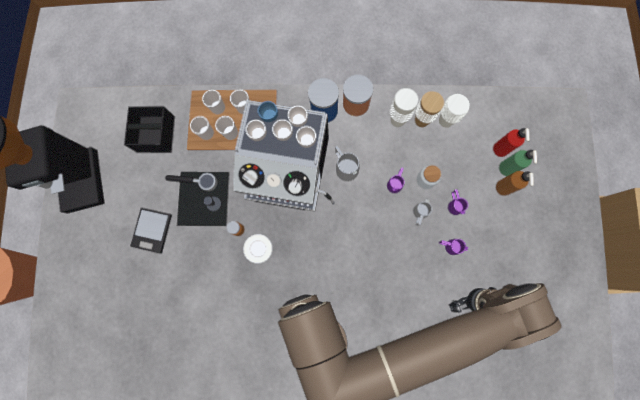

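View pics/wrist0.png

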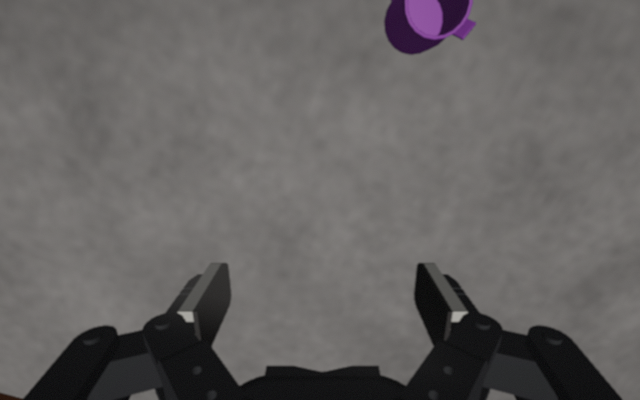

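The top view shows the steel small pitcher at (422,209). The look-alikes are purple: (396,183), (458,205) and (455,246). The large steel pitcher is at (347,165) behind the wand. Next is a helper file and close crops.

```bash
cat > h.py <<'E'
import numpy as np, cv2
from scipy.spatial.transform import Rotation as R
from rig import ctrl
def ray(ci,uv):
    K=ci["camera_matrix"]; p=np.array([(uv[0]-K[0,2])/K[0,0],(uv[1]-K[1,2])/K[1,1]])
    d=cv2.undistortPoints(np.array([[uv]],float),K,np.array([ci["k1"],0,0,0.]))[0,0]
    v=R.from_rotvec(ci["orientation"]).apply([d[0],-d[1],-1.])
    return np.array(ci["origin"]),v/np.linalg.norm(v)
def onz(ci,uv,z):
    o,v=ray(ci,uv); return o+v*(z-o[2])/v[2]
def proj(ci,P):
    q=R.from_rotvec(ci["orientation"]).inv().apply(np.atleast_2d(P)-ci["origin"])
    c=np.stack([q[:,0],-q[:,1],-q[:,2]],1)
    return cv2.projectPoints(c,np.zeros(3),np.zeros(3),ci["camera_matrix"],np.array([ci["k1"],0,0,0.]))[0][:,0]
def tri(*rays):
    A=np.zeros((3,3));b=np.zeros(3)
    for o,v in rays:
        M=np.eye(3)-np.outer(v,v);A+=M;b+=M@o
    x=np.linalg.solve(A,b)
    return x,[np.linalg.norm((np.eye(3)-np.outer(v,v))@(x-o)) for o,v in rays]
E
python3 - <<'E'
import cv2
a=cv2.imread('pics/top0.png');b=cv2.imread('pics/scene0.png')
def crop(im,x,y,w,h,s,n): cv2.imwrite(n,cv2.resize(im[y:y+h,x:x+w],None,fx=s,fy=s,interpolation=cv2.INTER_CUBIC))
crop(a,375,165,100,75,8,'pics/c1.png')
crop(a,230,95,130,115,5,'pics/c2.png')
crop(b,200,120,80,60,8,'pics/c3.png')
crop(b,260,190,160,120,5,'pics/c4.png')
E
```

```text
(no output)
```

View pics/c1.png

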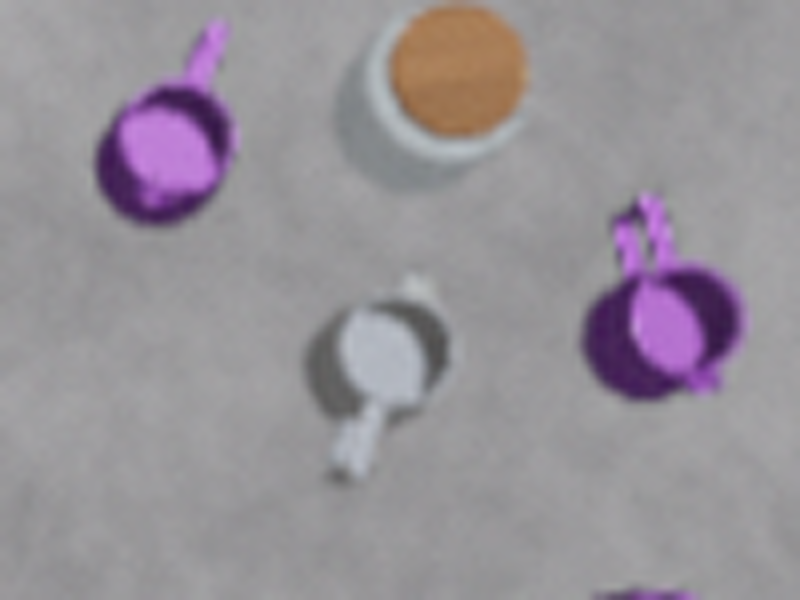

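View pics/c2.png

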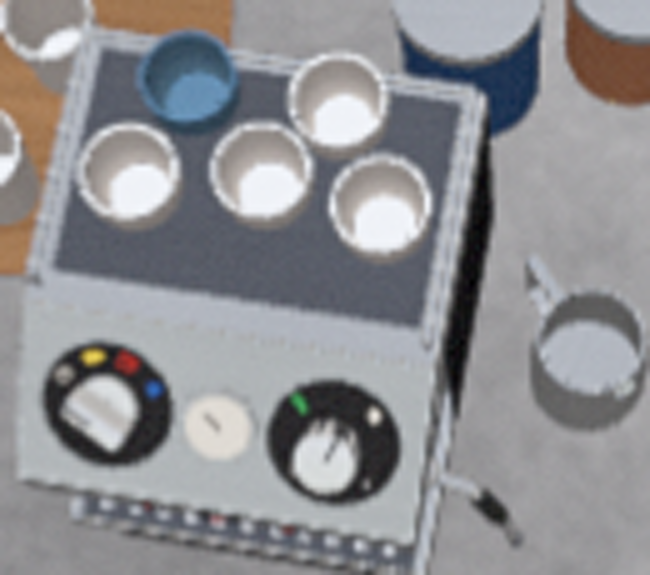

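View pics/c3.png

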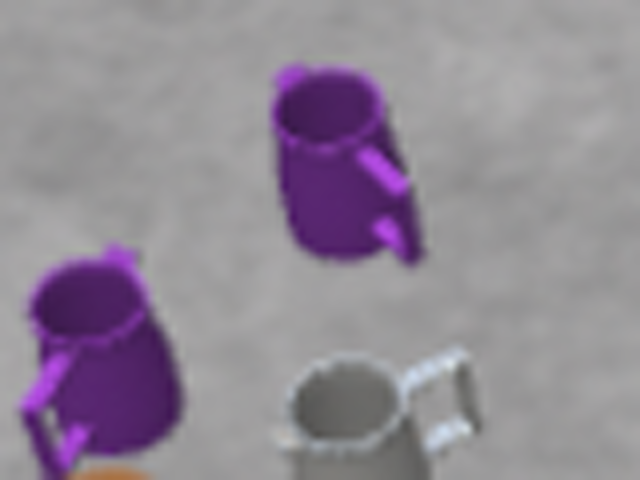

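View pics/c4.png

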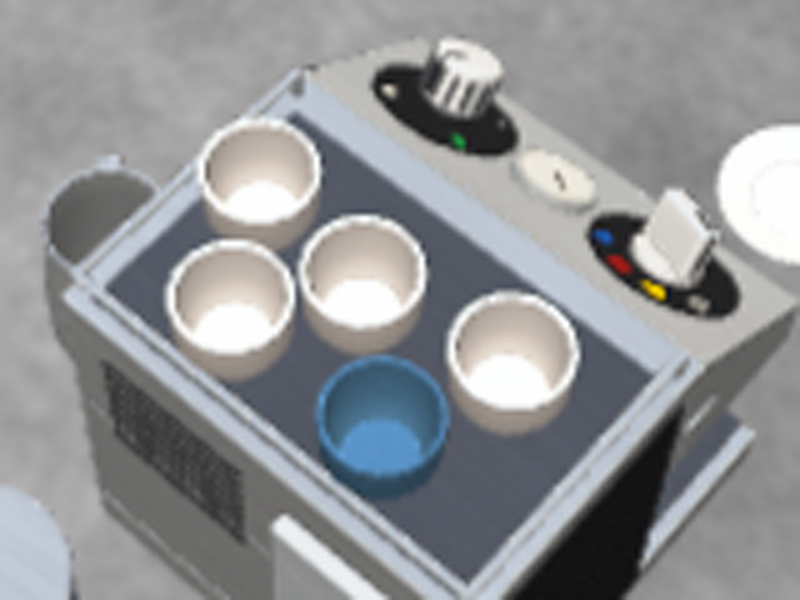

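```bash
python3 - <<'E'
from h import *
T=ctrl.camera_info("top");S=ctrl.camera_info("scene")
def c2(p): return (p[0]/5+230-.4,p[1]/5+95-.4)
def c4(p): return (p[0]/5+260-.4,p[1]/5+190-.4)
# black discs by mask+convex hull ellipse
for n,ci,boxes in [("top0",T,[(236,158,30,32),(280,167,34,32)]),("scene0",S,[(375,230,36,26),(332,198,34,26)])]:
    im=cv2.imread(f"pics/{n}.png");
    for x,y,w,h in boxes:
        g=im[y:y+h,x:x+w].max(2); m=(g<60).astype(np.uint8)
        c=[k for k in cv2.findContours(m,cv2.RETR_EXTERNAL,cv2.CHAIN_APPROX_NONE)[0] if len(k)>8]
        hull=cv2.convexHull(np.vstack(c)); e=cv2.fitEllipse(hull) if len(hull)>4 else None
        print(n,e[0][0]+x,e[0][1]+y,e[1],onz(ci,(e[0][0]+x,e[0][1]+y),242))
pts={"sel":((108,403),None),"gauge":((217,427),None)}
print("gauge",onz(T,c2((217,427)),249))
print("gauge tri",tri(ray(T,c2((217,427))),ray(S,c4((556,180)))))
print("tip",onz(T,c2((517,540)),104))
def c1(p): return (p[0]/8+375-.4,p[1]/8+165-.4)
def c3(p): return (p[0]/8+200-.4,p[1]/8+120-.4)
print("mouth",tri(ray(T,c1((395,352))),ray(S,c3((345,405)))), onz(T,c1((395,352)),76),onz(S,c3((345,405)),76))
print("handle top",onz(T,c1((350,470)),66), onz(S,c3((458,355)),68))
E
```

```text
top0 251.030930519104 175.48813247680664 (21.917245864868164, 25.28301239013672) [588.74034787 217.96194185 242.        ]
top0 296.4733352661133 182.9517698287964 (22.006011962890625, 25.397085189819336) [563.52216265  63.41054813 242.        ]
scene0 392.1227340698242 242.90585327148438 (13.193594932556152, 32.34739303588867) [587.1166535  219.89734109 242.        ]
scene0 348.4532661437988 211.94379043579102 (12.061614036560059, 29.892292022705078) [561.74317955  66.02885568 242.        ]
gauge [571.82554816 141.69412065 249.        ]
gauge tri (array([571.87984275, 143.17360814, 246.47134328]), [np.float64(1.1883814473918097), np.float64(1.1883814473918928)])
tip [519.84281025 -58.87393543 104.        ]
mouth (array([ 503.44500504, -399.76790806,   73.95258579]), [np.float64(0.1502244711371523), np.float64(0.15022447113725598)]) [ 503.21913229 -399.43839779   76.        ] [ 504.57661238 -398.29636813   76.        ]
handle top [ 448.80754475 -378.67362639   66.        ] [ 449.31447473 -378.07270384   68.        ]
```

```bash
cat >> h.py <<'E'
def ztool(psi,th): # yaw deg, tilt from down deg
    p,t=np.radians([psi,th]); return np.array([np.cos(p)*np.sin(t),np.sin(p)*np.sin(t),-np.cos(t)])
def toolR(z,yh):
    z=z/np.linalg.norm(z); y=yh-z*(yh@z); y/=np.linalg.norm(y)
    return np.column_stack([np.cross(y,z),y,z])
def go(G,Rt):
    """print shift/turn from now to have TCP at G (mm), orientation Rt"""
    o=ctrl.get_obs(); Rc=R.from_rotvec(o["ee_rot"]).as_matrix()
    rv=R.from_matrix(Rt@Rc.T).as_rotvec()
    print("t",round(o["time_s"],2),"tcp",o["tcp_pos"].round(1),"w",round(o["gripper_width"],3),"F",o["wrist_force"].round(1),"j",o["joints"].round(2))
    print("shift m",((G-o["tcp_pos"])/1000).round(4),"turn",rv.round(3),"deg",np.degrees(np.linalg.norm(rv)).round(1))
E
python3 - <<'E'
from h import *
T=ctrl.camera_info("top")
for n,uv,z in [("purpA",(375+168/8,165+150/8),76),("purpB",(375+665/8,165+325/8),76),("purpC",(455,246),76),("jar",(375+458/8,165+70/8),107),("large",(347,165),115)]:
    print(n,onz(T,uv,z).round())
R0=R.from_rotvec(ctrl.get_obs()["ee_rot"]).as_matrix();print(R0.round(3))
z=ztool(-21,50);Rt=toolR(z,np.array([np.sin(np.radians(21)),np.cos(np.radians(21)),0])*np.sign(R0[1,1]))
print(Rt.round(3))
g=np.array([449,-378.5,45])
go(g+18.7*z-90*z,Rt)
E
```

```text
purpA [ 598. -296.   76.]
purpB [ 515. -529.   76.]
purpC [ 364. -511.   76.]
jar [ 630. -428.  107.]
large [ 659. -110.  115.]
[[ 0.934  0.357 -0.   ]
 [ 0.357 -0.934  0.001]
 [ 0.    -0.001 -1.   ]]
[[ 0.6   -0.358  0.715]
 [-0.23  -0.934 -0.275]
 [ 0.766  0.    -0.643]]
t 0.15 tcp [ 187.2 -490.2  230.7] w 0.999 F [ 0.5 -0.8 -0. ] j [-1.21  0.13 -0.04  1.41  0.    1.57]
shift m [ 0.2108  0.1312 -0.1399] turn [-0.002 -0.891 -0.684] deg 64.4
```

```bash
python3 -m handwheel '[[0.02,0.03,0,0,-0.111,-0.085,60],[0.06,0.06,0,0,-0.223,-0.171,60],[0.1,0.09,0,0,-0.334,-0.256,60],[0.14,0.12,0,0,-0.445,-0.342,60],[0.18,0.13,-0.02,0,-0.5,-0.38,60]]'
cat > at.py <<'E'
import sys;from h import *
# grasp pt xyz, psi, th, back
gx,gy,gz,psi,th,back=map(float,sys.argv[1:7])
z=ztool(psi,th);p=np.radians(psi)
Rt=toolR(z,np.array([np.sin(p),-np.cos(p),0]))
go(np.array([gx,gy,gz])+(18.7-back)*z,Rt)
E
python3 at.py 449 -378.5 45 -21 50 90
```

```text
time_s: 0.57
tcp_pos: [345.5, -369.5, 221.6]
ee_rot: [2.958, -0.037, 0.745]
wrist_force: [-0.2, -0.6, -0.8]
gripper_width: 0.596
t 0.57 tcp [ 345.5 -369.5  221.6] w 0.596 F [-0.2 -0.6 -0.8] j [-1.03 -0.21 -0.48  0.95  0.36  2.2 ]
shift m [ 0.0526  0.0105 -0.1308] turn [ 0.002 -0.387 -0.301] deg 28.1
```

```bash
python3 -m handwheel '[[0.01,0.002,-0.02,0,-0.1,-0.075,60],[0.02,0.004,-0.05,0,-0.2,-0.15,60],[0.03,0.006,-0.08,0,-0.3,-0.23,60],[0.05,0.01,-0.11,0,-0.387,-0.301,60],[0.052,0.01,-0.13,0,-0.387,-0.301,60]]'
python3 at.py 449 -378.5 45 -21 50 90
```

```text
time_s: 0.98
tcp_pos: [394.5, -360.9, 95.5]
ee_rot: [2.682, -0.476, 1.225]
wrist_force: [0.9, -1.3, -0.8]
gripper_width: 0.602
t 0.98 tcp [ 394.5 -360.9   95.5] w 0.602 F [ 0.9 -1.3 -0.8] j [-0.99 -0.27 -1.05  0.04  0.46  2.69]
shift m [ 0.0035  0.002  -0.0046] turn [ 0.003 -0.017 -0.011] deg 1.2
```

```bash
python3 -m handwheel '[[0,0,0,0,0,0,60]]' >/dev/null; python3 - <<'E'
from h import *
ci=ctrl.camera_info("wrist");im=ctrl.capture("wrist");cv2.imwrite("pics/w1.png",im)
import pickle;pickle.dump(ci,open("w1.pkl","wb"))
print(proj(ci,np.array([[449,-378.5,45],[503.5,-399.5,76],[449,-378.5,68],[449,-378.5,16]])).round())
E
python3 at.py 449 -378.5 45 -21 50 90
```

```text
[[328. 197.]
 [329. 103.]
 [328. 178.]
 [327. 216.]]
t 1.12 tcp [ 391.3 -356.    87.6] w 0.598 F [-0.3 -1.3 -0.8] j [-0.99 -0.27 -1.05  0.05  0.46  2.68]
shift m [ 0.0067 -0.0029  0.0032] turn [-0.009 -0.029 -0.016] deg 1.9
```

View pics/w1.png

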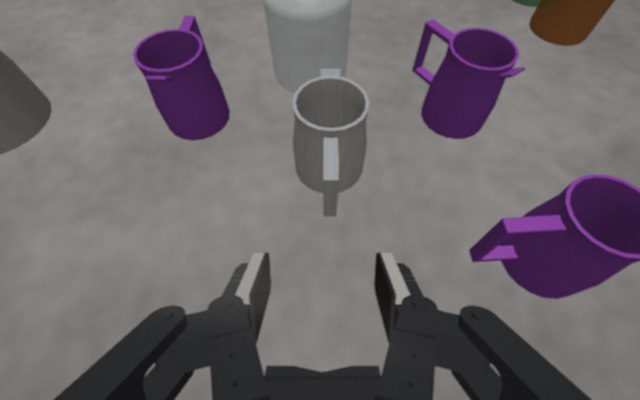

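The wrist view shows the steel pitcher's mouth at (330,103) and its handle bar at (330,180–215), as predicted. The purple ones are at (180,80), (465,80) and (580,235). Now I advance onto the handle.

```bash
python3 -m handwheel '[[0.025,-0.01,-0.012,0,-0.025,-0.015,50],[0.045,-0.018,-0.03,0,-0.025,-0.015,50],[0.062,-0.025,-0.048,0,-0.025,-0.015,50],[0.071,-0.028,-0.055,-0.005,-0.028,-0.016,50],[0.071,-0.028,-0.055,-0.005,-0.028,-0.016,50]]' 60
python3 at.py 449 -378.5 45 -21 50 0
```

```text
time_s: 1.53
tcp_pos: [468.1, -392.1, 41.6]
ee_rot: [2.661, -0.491, 1.253]
wrist_force: [-0.9, -0.2, 0.4]
gripper_width: 0.502
t 1.53 tcp [ 468.1 -392.1   41.6] w 0.502 F [-0.9 -0.2  0.4] j [-0.88 -0.02 -1.04 -0.26  0.39  2.79]
shift m [-0.0057  0.0085 -0.0086] turn [0.007 0.006 0.   ] deg 0.5
```

```bash
python3 -m handwheel '[[0,0,0,0,0,0,50],[0,0,0,0,0,0,50]]' 
python3 at.py 449 -378.5 45 -21 50 0
python3 - <<'E'
from h import *
cv2.imwrite("pics/w2.png",ctrl.capture("wrist"))
E
```

```text
time_s: 1.7
tcp_pos: [466.2, -391.1, 42.6]
ee_rot: [2.659, -0.493, 1.255]
wrist_force: [0.3, 0.3, 0.5]
gripper_width: 0.501
t 1.7 tcp [ 466.2 -391.1   42.6] w 0.501 F [0.3 0.3 0.5] j [-0.88 -0.02 -1.04 -0.26  0.39  2.79]
shift m [-0.0038  0.0075 -0.0096] turn [0.008 0.008 0.002] deg 0.6
```

View pics/w2.png

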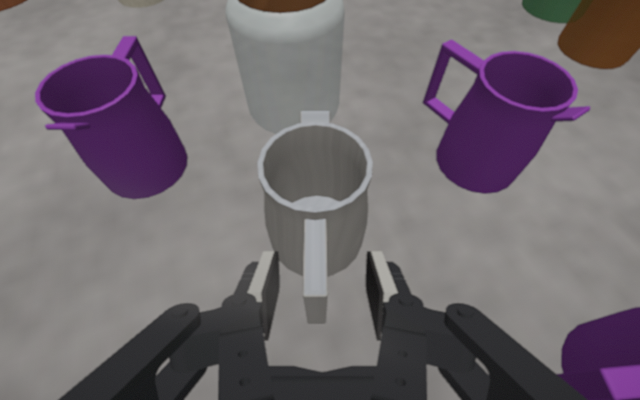

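The handle's top bar, at (316,260), lies between the pads, which are about 8 mm too high. I'll correct that and close.

```bash
python3 -m handwheel '[[-0.003,0.006,-0.009,0.008,0.008,0.002,50],[-0.003,0.006,-0.009,0.008,0.008,0.002,50],[-0.003,0.006,-0.009,0.008,0.008,0.002,0],[-0.003,0.006,-0.009,0.008,0.008,0.002,0],[-0.003,0.006,-0.009,0.008,0.008,0.002,0]]' 60
python3 -m handwheel '[[0,0,0,0,0,0,0],[0,0,0,0,0,0,0],[0,0,0,0,0,0,0],[0,0,0,0,0,0,0]]' 80
python3 at.py 449 -378.5 45 -21 50 0
python3 - <<'E'
from h import *
cv2.imwrite("pics/w3.png",ctrl.capture("wrist"))
E
```

```text
time_s: 2.17
tcp_pos: [462.4, -383.8, 31.8]
ee_rot: [2.671, -0.496, 1.244]
wrist_force: [-1.4, 1.5, 2.8]
gripper_width: 0.1
time_s: 2.5
tcp_pos: [462.6, -383.8, 31.8]
ee_rot: [2.671, -0.496, 1.245]
wrist_force: [-3.6, 1.5, 4.8]
gripper_width: 0.091
t 2.5 tcp [ 462.6 -383.8   31.8] w 0.091 F [-3.6  1.5  4.8] j [-0.88 -0.02 -1.06 -0.28  0.38  2.8 ]
shift m [-0.0002  0.0002  0.0011] turn [-0.001 -0.     0.   ] deg 0.1
```

View pics/w3.png

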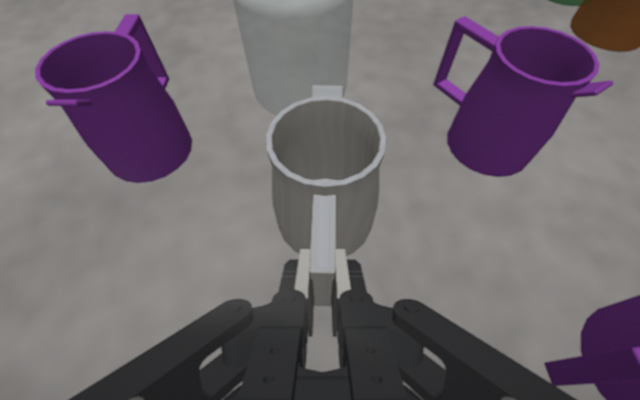

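```bash
python3 -m handwheel '[[0,0,0.006,0,0,0,0],[-0.005,0.005,0.014,0,0,0,0],[-0.008,0.02,0.016,0,0,0.02,0],[-0.008,0.02,0.016,0,0,0.02,0]]' 
python3 - <<'E'
from h import *
cv2.imwrite("pics/w4.png",ctrl.capture("wrist"))
E
python3 at.py 461.5 -68.2 55 10 50 0
```

```text
time_s: 2.88
tcp_pos: [453.6, -361.9, 46.8]
ee_rot: [2.686, -0.471, 1.248]
wrist_force: [0.2, -0.1, -2.0]
gripper_width: 0.095
t 2.93 tcp [ 453.9 -362.8   47. ] w 0.095 F [ 0.5 -0.5 -2.3] j [-0.87 -0.09 -1.07 -0.21  0.39  2.79]
shift m [ 0.0217  0.2971 -0.004 ] turn [-0.002 -0.003  0.521] deg 29.9
```

View pics/w4.png

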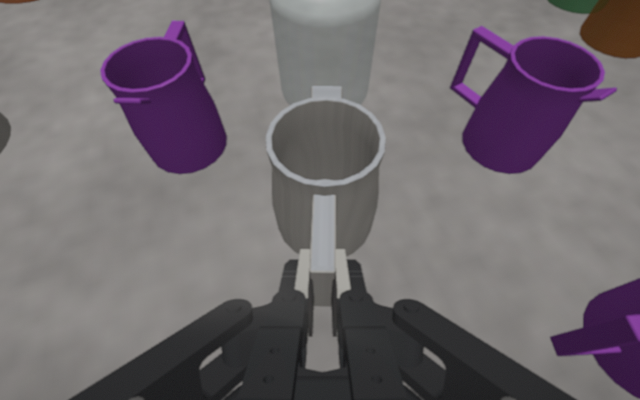

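The pitcher sits unchanged between the pads (mouth at (326,140)), so the grip holds. Now I carry it.

```bash
python3 -m handwheel '[[0,0.02,0,0,0,0.06,0],[0,0.055,0,0,0,0.16,0],[0,0.09,0,0,0,0.27,0],[0,0.125,0,0,0,0.38,0],[0.002,0.155,0,0,0,0.48,0]]' 
python3 at.py 461.5 -68.2 55 10 50 0
python3 -m handwheel '[[0.002,0.03,0,0,0,0.03,0],[0.005,0.06,0,0,0,0.04,0],[0.008,0.08,0,0,0,0.04,0],[0.008,0.09,0,0,0,0.04,0],[0.008,0.09,0,0,0,0.04,0]]' 
python3 at.py 461.5 -68.2 55 10 50 0
python3 - <<'E'
from h import *
cv2.imwrite("pics/w5.png",ctrl.capture("wrist"))
E
```

```text
time_s: 3.35
tcp_pos: [455.6, -206.9, 46.7]
ee_rot: [-2.789, -0.19, -1.296]
wrist_force: [0.5, -0.8, -1.4]
gripper_width: 0.095
t 3.35 tcp [ 455.6 -206.9   46.7] w 0.095 F [ 0.5 -0.8 -1.4] j [-0.8  -0.17 -1.09  0.05  0.66  2.42]
shift m [ 0.02    0.1412 -0.0037] turn [-0.002 -0.003  0.037] deg 2.2
time_s: 3.77
tcp_pos: [463.9, -116.6, 46.6]
ee_rot: [-2.771, -0.243, -1.288]
wrist_force: [-0.2, -0.2, -2.3]
gripper_width: 0.095
t 3.77 tcp [ 463.9 -116.6   46.6] w 0.095 F [-0.2 -0.2 -2.3] j [-0.57 -0.29 -1.19 -0.04  0.55  2.6 ]
shift m [ 0.0117  0.0509 -0.0037] turn [-0.002 -0.003 -0.001] deg 0.2
```

View pics/w5.png

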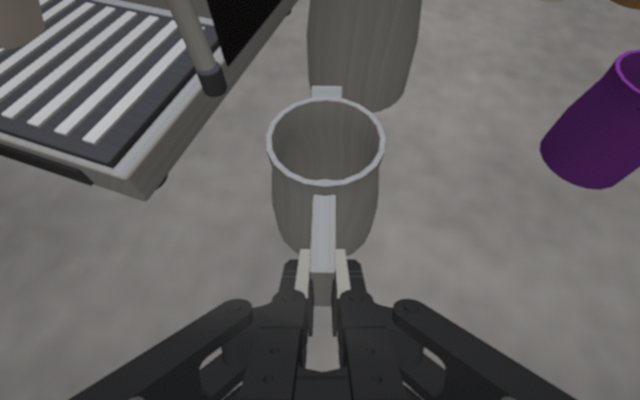

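The wand nozzle's lower end is at (214,92), the pitcher mouth at (326,140), and the drip tray is at left. I'll compare the wand tip with the estimate from this view.

```bash
python3 - <<'E'
from h import *
ci=ctrl.camera_info("wrist")
print(proj(ci,np.array([[519.6,-58,102],[519.4,-56.9,102]])).round(1))
print(onz(ci,(213,92),102).round(1), "mouth(z from lift)",onz(ci,(326,140),76+15).round(1))
T=ctrl.camera_info("top")
print(tri(ray(T,(333.2,202.8)),ray(ci,(213,92))))
im=cv2.imread("pics/w5.png");cv2.imwrite("pics/w5c.png",cv2.resize(im[50:130,160:270],None,fx=7,fy=7,interpolation=cv2.INTER_CUBIC))
E
python3 at.py 461.5 -68.2 55 10 50 0
```

```text
[[214.9  90.7]
 [212.5  90.7]]
[518.6 -57.4 102. ] mouth(z from lift) [ 508.6 -111.6   91. ]
(array([518.64155434, -58.72403209, 102.65831394]), [np.float64(1.1087432648303515), np.float64(1.1087432648303164)])
t 3.82 tcp [ 464.4 -117.8   47.1] w 0.092 F [ 0.3 -0.9 -0.9] j [-0.58 -0.29 -1.19 -0.04  0.55  2.6 ]
shift m [ 0.0112  0.052  -0.0041] turn [-0.001 -0.002 -0.   ] deg 0.1
```

View pics/w5c.png

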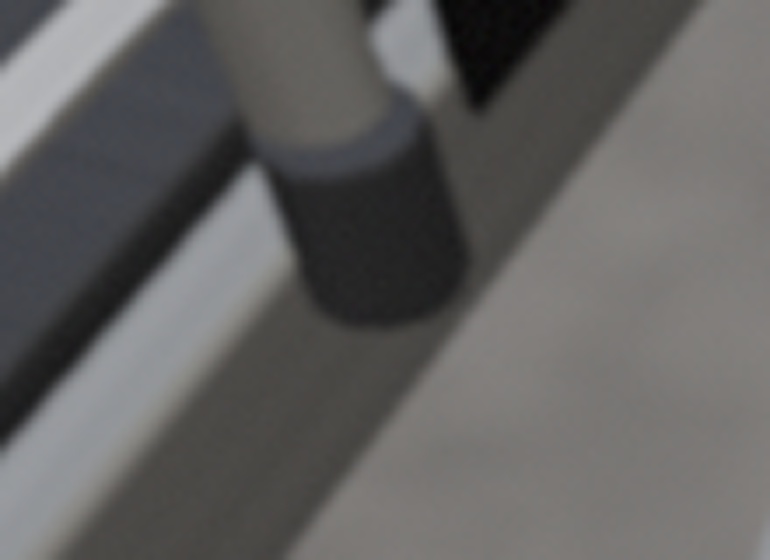

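```bash
python3 -m handwheel '[[0.003,0.01,-0.004,0,0,0,0],[0.006,0.025,-0.006,0,0,0,0],[0.009,0.04,-0.006,0,0,0,0],[0.011,0.052,-0.006,0,0,0,0],[0.011,0.052,-0.006,0,0,0,0]]' 
python3 -m handwheel '[[0,0,0,0,0,0,0],[0,0,0,0,0,0,0]]' 
python3 at.py 461.5 -68.2 45 10 50 0
python3 - <<'E'
from h import *
ci=ctrl.camera_info("wrist");
cv2.imwrite("pics/w6.png",ctrl.capture("wrist"))
cv2.imwrite("pics/t6.png",ctrl.capture("top"))
print("tip",proj(ci,np.array([[519.6,-58.2,102]])).round(1))
E
```

```text
time_s: 4.23
tcp_pos: [475.6, -66.0, 41.2]
ee_rot: [-2.772, -0.241, -1.289]
wrist_force: [1.0, 0.7, -1.3]
gripper_width: 0.092
time_s: 4.4
tcp_pos: [475.8, -67.6, 41.6]
ee_rot: [-2.773, -0.239, -1.29]
wrist_force: [-0.2, -0.4, -1.0]
gripper_width: 0.094
t 4.4 tcp [475.8 -67.6  41.6] w 0.094 F [-0.2 -0.4 -1. ] j [-0.4  -0.32 -1.24 -0.14  0.43  2.75]
shift m [-0.0002  0.0019 -0.0086] turn [-0.001 -0.002  0.002] deg 0.2
tip [[318.1 112.3]]
```

View pics/w6.png

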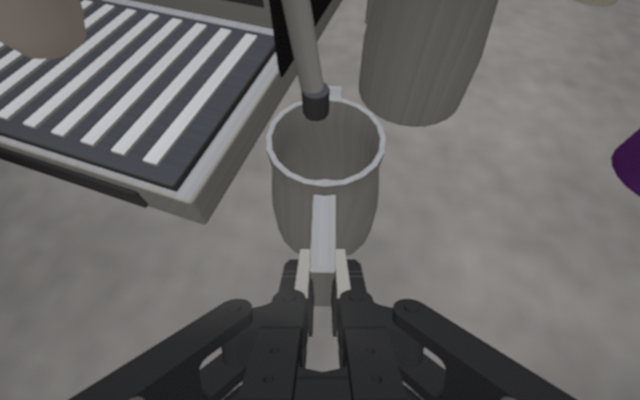

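```bash
python3 - <<'E'
from h import *
ci=ctrl.camera_info("wrist");im=cv2.imread("pics/w6.png")
print("mouth",onz(ci,(326,141),76+9.8).round(1),"tip",onz(ci,(316,112),102).round(1))
cv2.imwrite("pics/t6c.png",cv2.resize(cv2.imread("pics/t6.png")[180:230,300:370],None,fx=10,fy=10,interpolation=cv2.INTER_CUBIC))
E
```

```text
mouth [519.2 -61.9  85.8] tip [519.5 -57.5 102. ]
```

View pics/t6c.png

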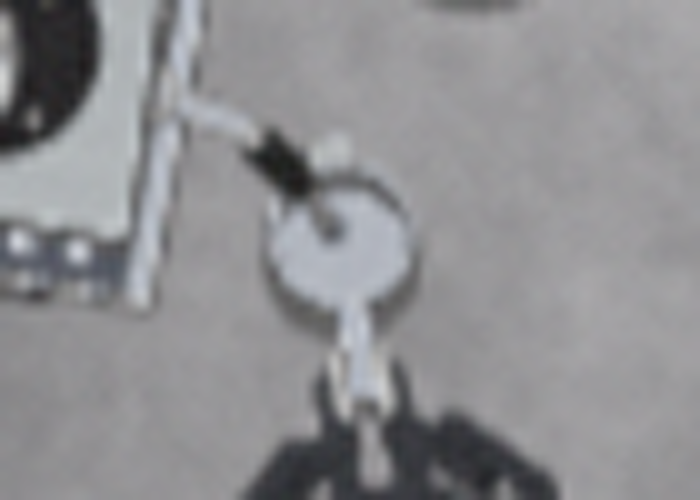

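The wrist and top views agree: the nozzle is over the mouth, about 4 mm to its left. I'll nudge by that and lower.

```bash
python3 -m handwheel '[[0,0.002,-0.003,0,0,0,0],[0,0.004,-0.006,0,0,0,0],[0,0.004,-0.009,0,0,0,0],[0,0.004,-0.010,0,0,0,0],[0,0.004,-0.010,0,0,0,0]]' 
python3 at.py 461.5 -66 44 10 50 0
```

```text
time_s: 4.92
tcp_pos: [475.9, -62.7, 31.8]
ee_rot: [-2.772, -0.241, -1.292]
wrist_force: [-0.6, 0.2, 1.6]
gripper_width: 0.098
t 4.92 tcp [475.9 -62.7  31.8] w 0.098 F [-0.6  0.2  1.6] j [-0.38 -0.3  -1.26 -0.19  0.42  2.76]
shift m [-0.0003 -0.0008  0.0002] turn [-0.001 -0.     0.001] deg 0.1
```

```bash
python3 -m handwheel '[[0,0,0,0,0,0,15],[0,0,0,0,0,0,30],[0,0,0,0,0,0,35],[0,0,0,0,0,0,35]]' 
python3 - <<'E'
from h import *
cv2.imwrite("pics/w7.png",ctrl.capture("wrist"))
print(ctrl.get_obs()["joints"].round(3))
E
```

```text
time_s: 5.25
tcp_pos: [475.5, -62.6, 31.4]
ee_rot: [-2.772, -0.24, -1.29]
wrist_force: [0.2, -0.6, 0.6]
gripper_width: 0.35
[-0.383 -0.296 -1.261 -0.183  0.417  2.762]
```

View pics/w7.png

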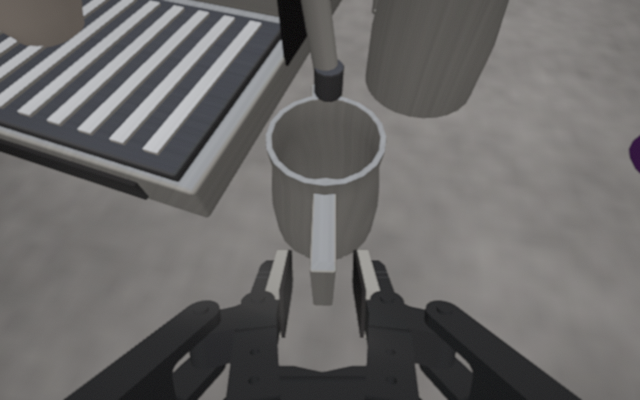

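```bash
python3 - <<'E'
from h import *
ci=ctrl.camera_info("wrist")
print("mouth",onz(ci,(326,141),76).round(1),"tip",onz(ci,(328,95),102).round(1))
E
python3 -m handwheel '[[0,0,0.01,0,0,0,35],[0,-0.002,0.035,0,0,0,35],[-0.01,-0.005,0.07,0,0,0,35],[-0.015,-0.01,0.11,0,0,0,35],[-0.02,-0.01,0.14,0,0,0,35]]'
python3 - <<'E'
from h import *
cv2.imwrite("pics/w8.png",ctrl.capture("wrist"))
ci=ctrl.camera_info("wrist")
print(ctrl.get_obs()["joints"].round(3),proj(ci,np.array([[519.6,-58,102],[519.6,-58,76]])))
E
```

```text
mouth [518.6 -56.8  76. ] tip [518.4 -57.3 102. ]
time_s: 5.72
tcp_pos: [455.2, -73.0, 174.9]
ee_rot: [-2.772, -0.24, -1.294]
wrist_force: [1.2, -1.2, 1.2]
gripper_width: 0.35
[-0.45  -0.577 -1.001  0.367  0.464  2.71 ] [[315.69960599 228.19337121]
 [316.0497423  241.78339447]]
```

View pics/w8.png

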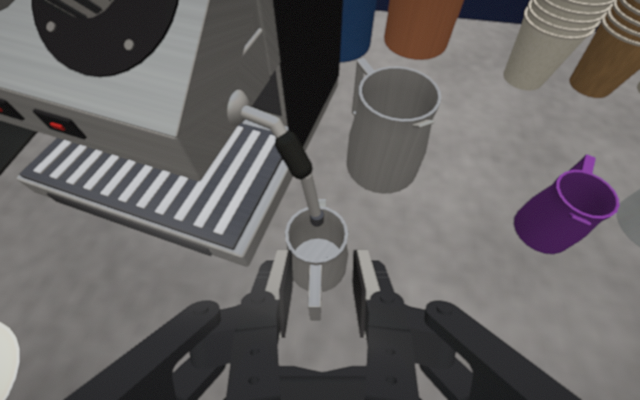

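The pitcher stands under the wand, with the nozzle inside the mouth at (316,225). By the wrist rays the mouth centre is about 1 mm from the tip. Now the valve: move to a view point in front of the panel.

```bash
python3 at.py 547.7 66.5 264 -9.3 35 120; python3 -m handwheel '[[-0.005,0.01,0.03,0,0,0,60],[0,0.04,0.07,0,0.05,-0.05,60],[0.01,0.07,0.11,0,0.12,-0.15,60],[0.02,0.11,0.145,0,0.2,-0.25,60],[0.03,0.145,0.17,0,0.26,-0.33,60]]'
python3 at.py 547.7 66.5 264 -9.3 35 120
```

```text
t 5.77 tcp [457.5 -73.9 182.4] w 0.351 F [ 2.3 -1.4  5.9] j [-0.45 -0.58 -1.    0.37  0.46  2.71]
shift m [0.0328 0.1498 0.1646] turn [ 0.004  0.272 -0.334] deg 24.7
time_s: 6.18
tcp_pos: [471.2, -22.0, 310.5]
ee_rot: [2.975, -0.066, 0.971]
wrist_force: [1.4, 1.1, 0.7]
gripper_width: 0.599
t 6.18 tcp [471.2 -22.  310.5] w 0.599 F [1.4 1.1 0.7] j [-0.05 -0.48 -0.54  0.88  0.01  3.14]
shift m [0.0192 0.0979 0.0365] turn [-0.     0.02  -0.119] deg 6.9
```

```bash
sed -i 's/^gx,gy.*/gx,gy,gz,psi,th,back=map(float,sys.argv[1:7]); phi=float(sys.argv[7]) if len(sys.argv)>7 else 0/; s/^go(/Rt=R.from_rotvec(-z*np.radians(phi)).as_matrix()@Rt\ngo(/' at.py; cat at.py; python3 at.py 547.7 66.5 264 -9.3 35 120 40
```

```text
import sys;from h import *
# grasp pt xyz, psi, th, back
gx,gy,gz,psi,th,back=map(float,sys.argv[1:7]); phi=float(sys.argv[7]) if len(sys.argv)>7 else 0
z=ztool(psi,th);p=np.radians(psi)
Rt=toolR(z,np.array([np.sin(p),-np.cos(p),0]))
Rt=R.from_rotvec(-z*np.radians(phi)).as_matrix()@Rt
go(np.array([gx,gy,gz])+(18.7-back)*z,Rt)
t 6.18 tcp [471.2 -22.  310.5] w 0.599 F [1.4 1.1 0.7] j [-0.05 -0.48 -0.54  0.88  0.01  3.14]
shift m [0.0192 0.0979 0.0365] turn [-0.402  0.06   0.451] deg 34.8
```

```bash
python3 -m handwheel '[[0.003,0.02,0.007,-0.08,0.012,0.09,60],[0.007,0.04,0.014,-0.16,0.024,0.18,60],[0.011,0.06,0.021,-0.24,0.036,0.27,60],[0.015,0.08,0.028,-0.32,0.048,0.36,60],[0.019,0.098,0.036,-0.4,0.06,0.45,60]]'
python3 -m handwheel '[[0,0,0,0,0,0,60],[0,0,0,0,0,0,60]]'>/dev/null
python3 at.py 547.7 66.5 264 -9.3 35 120 40
python3 - <<'E'
from h import *
import pickle
ci=ctrl.camera_info("wrist");cv2.imwrite("pics/w9.png",ctrl.capture("wrist"));pickle.dump(ci,open("w9.pkl","wb"))
n=-ztool(-9.3,35)
print(proj(ci,np.array([[563,64,242],[563,64,242]+38*n,[575.3-13*.0,141.7,242]])).round(1))
E
```

```text
time_s: 6.6
tcp_pos: [490.0, 69.1, 343.0]
ee_rot: [2.682, 0.712, 0.799]
wrist_force: [0.0, 0.0, 0.9]
gripper_width: 0.6
t 6.77 tcp [490.1  69.1 342.8] w 0.6 F [ 0.2  0.5 -0.7] j [ 0.29 -0.37 -0.39  0.99 -0.26  2.85]
shift m [0.0003 0.0068 0.0042] turn [-0.007  0.004  0.019] deg 1.2
[[316.4 188.3]
 [315.7 202.3]
 [240.2 130.3]]
```

View pics/w9.png

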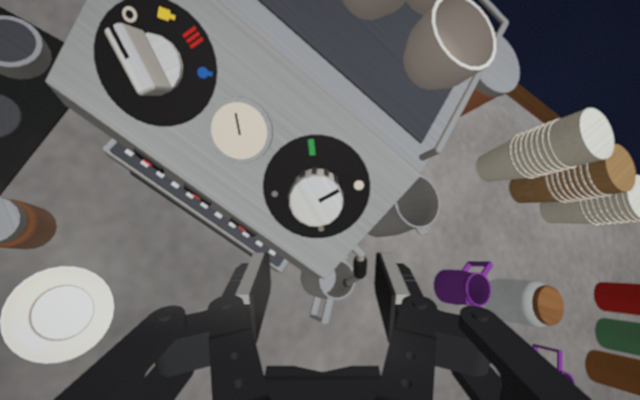

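```bash
python3 - <<'E'
import cv2
im=cv2.imread('pics/w9.png')
cv2.imwrite('pics/c9a.png',cv2.resize(im[0:130,85:225],None,fx=5,fy=5,interpolation=cv2.INTER_CUBIC))
cv2.imwrite('pics/c9b.png',cv2.resize(im[130:240,255:375],None,fx=5,fy=5,interpolation=cv2.INTER_CUBIC))
E
```

```text
(no output)
```

View pics/c9a.png

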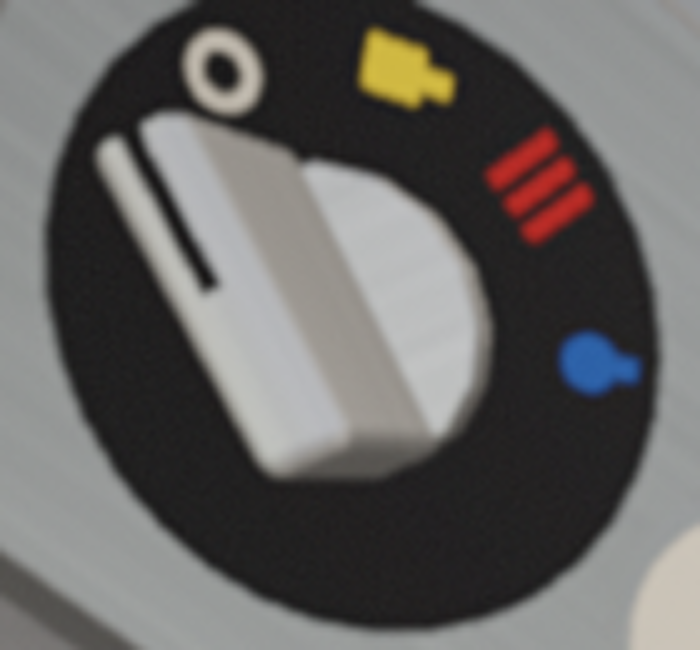

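View pics/c9b.png

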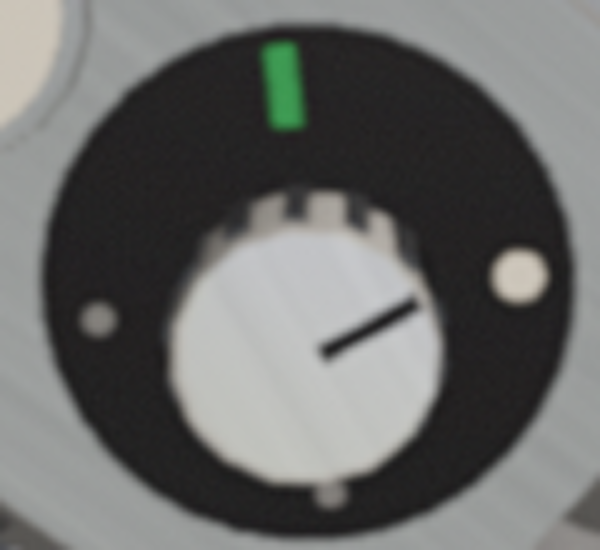

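```bash
python3 - <<'E'
from h import *
import pickle
ci=pickle.load(open("w9.pkl","rb"))
zt=ztool(-9.3,35);n=-zt
a=np.radians(-9.3); yl=np.array([-np.sin(a),np.cos(a),0]); xu=np.cross(yl,n)
P0=np.array([575.2,141.5,242]) 
def A(p):return(p[0]/5+85-.4,p[1]/5-.4)
def B(p):return(p[0]/5+255-.4,p[1]/5+130-.4)
def on(uv,h):
    o,v=ray(ci,uv); t=((P0+h*n-o)@n)/(v@n); q=o+t*v; d=q-P0; return np.array([d@xu,d@yl]),q
ang=lambda d: np.arctan2(d[1],d[0]) # from up, anticlockwise (left positive)
g,w,g2,g3=[on(B(p),0)[0] for p in [(283,85),(520,275),(98,319),(330,494)]]
print("valve marks",g,w,g2,g3,"axis",(g+g3)/2,(w+g2)/2)
va=((g+g3)/2+(w+g2)/2)/2
print("knob top",on(B((307,357)),38))
for d in (g-va,w-va): print("mark joint",0.785+ang(d))
p1,p2=[on(B(p),38)[0] for p in [(323,352),(418,300)]]
print("valve joint by line",0.785+ang(p2-p1),"by centre",0.785+ang(p2-on(B((307,357)),38)[0]),0.785+ang(p2-va))
s=[on(A(p),0)[0] for p in [(222,72),(400,70),(540,185),(592,362)]]
# circle fit axis
M=np.array([[2*q[0],2*q[1],1] for q in s]);c=np.linalg.lstsq(M,[q@q for q in s],rcond=None)[0];sa=c[:2];print("sel axis",sa,"r",np.sqrt(c[2]+sa@sa))
print("mark joints",[round(1.047-ang(q-sa),3) for q in s])
p1,p2=[on(A(p),38)[0] for p in [(208,288),(140,135)]]
print("sel joint line",1.047-ang(p2-p1),1.047-ang(p2-sa))
q=[on(A(p),38)[0] for p in [(100,150),(185,108),(345,440),(270,475)]];print(q,np.mean(q,0), "bar edge",1.047-ang(q[1]-q[2]),1.047-ang(q[0]-q[3]))
E
```

```text
valve marks [ 25.74823872 -52.84857605] [  25.68712557 -104.58939748] [-25.92163061 -52.89651602] [ -26.40257078 -104.65934722] axis [ -0.32716603 -78.75396164] [ -0.11725252 -78.74295675]
knob top (array([  1.41169751, -77.90020702]), array([542.24281077,  67.95915902, 273.93749411]))
mark joint 1.569037755503441
mark joint 0.0009235014872839287
valve joint by line 0.41286048056371893 by centre 0.3854576771273704 0.45678989089041105
sel axis [ 0.23805684 78.78682294] r 36.4888243488395
mark joints [np.float64(-0.006), np.float64(0.723), np.float64(1.391), np.float64(2.09)]
sel joint line 0.08297946967732805 0.10637738911745964
[array([ 7.09079861, 97.80032985]), array([18.10048981, 91.65551039]), array([-4.04377677, 56.24401157]), array([-14.26054947,  61.87964818])] [ 1.72174055 76.894875  ] bar edge 0.03504825565890535 0.012497303699115614
```

The valve knob's top centre is at (316,201) and its pointer reads about 0.41 rad, so it needs +1.16. The selector bar's pointer at (113,40) aligns with the white ring: about 0, off. The mark geometry confirms the machine pose to about 1 mm. Approaching the valve knob.

```bash
python3 - <<'E'
from h import *
zt=ztool(-9.3,35);n=-zt
a=np.radians(-9.3); yl=np.array([-np.sin(a),np.cos(a),0]); xu=np.cross(yl,n);P0=np.array([575.2,141.5,242])
print("n",n,"valve grip24",P0+0.2*xu-78.3*yl+24*n,"sel grip",P0+0.2*xu+78.3*yl+27*n)
E
python3 at.py 548.9 66.4 261.8 -9.3 35 0 40
```

```text
n [-0.56603719  0.09269214  0.81915204] valve grip24 [549.12320534  66.42733324 261.77436435] sel grip [572.73225217 221.24701486 264.23182048]
t 6.82 tcp [489.7  68.1 342.4] w 0.604 F [-0.9 -0.6 -0.5] j [ 0.29 -0.38 -0.39  0.99 -0.26  2.85]
shift m [ 0.0698 -0.0035 -0.0959] turn [-0.007  0.004  0.021] deg 1.3
```

```bash
python3 -m handwheel '[[0.001,0.007,0.004,-0.007,0.004,0.021,90],[0.001,0.007,0.004,-0.007,0.004,0.021,90],[0.014,0.005,-0.016,-0.007,0.004,0.021,90],[0.027,0.003,-0.036,-0.007,0.004,0.021,90],[0.035,0.002,-0.046,-0.007,0.004,0.021,90]]'
python3 -m handwheel '[[0,0,0,0,0,0,90]]' >/dev/null
python3 at.py 549.1 66.4 261.8 -9.3 35 0 40
python3 - <<'E'
from h import *
cv2.imwrite("pics/w10.png",ctrl.capture("wrist"))
E
```

```text
time_s: 7.23
tcp_pos: [524.7, 68.6, 294.8]
ee_rot: [2.68, 0.734, 0.794]
wrist_force: [-0.8, 0.4, -0.8]
gripper_width: 0.899
t 7.32 tcp [524.3  68.3 293.6] w 0.897 F [-0.6  0.   0.5] j [ 0.26 -0.32 -0.46  0.86 -0.24  2.8 ]
shift m [ 0.0354 -0.0037 -0.0471] turn [ 0.001 -0.004  0.002] deg 0.3
```

View pics/w10.png

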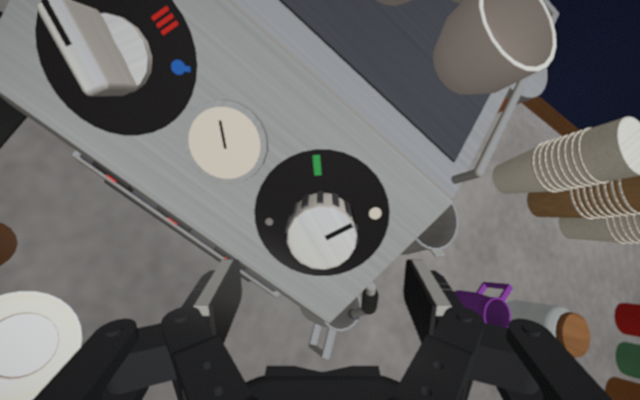

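Knob at (321,237), between the open fingers. Continue in, then close.

```bash
python3 -m handwheel '[[0.009,-0.001,-0.012,0,0,0,90],[0.018,-0.002,-0.024,0,0,0,90],[0.027,-0.003,-0.036,0,0,0,90],[0.035,-0.0035,-0.047,0,0,0,90],[0.035,-0.0035,-0.047,0,0,0,90]]'
python3 -m handwheel '[[0,0,0,0,0,0,90]]'
python3 at.py 549.1 66.4 261.8 -9.3 35 0 40
python3 - <<'E'
from h import *
cv2.imwrite("pics/w11.png",ctrl.capture("wrist"))
E
```

```text
time_s: 7.78
tcp_pos: [559.6, 65.7, 248.9]
ee_rot: [2.679, 0.735, 0.794]
wrist_force: [-1.0, -0.2, -0.6]
gripper_width: 0.904
time_s: 7.87
tcp_pos: [559.5, 65.9, 250.8]
ee_rot: [2.679, 0.735, 0.796]
wrist_force: [-1.0, 0.3, -0.8]
gripper_width: 0.903
t 7.87 tcp [559.5  65.9 250.8] w 0.903 F [-1.   0.3 -0.8] j [ 0.23 -0.25 -0.52  0.73 -0.22  2.77]
shift m [ 0.0002 -0.0012 -0.0043] turn [0.    0.    0.001] deg 0.1
```

View pics/w11.png

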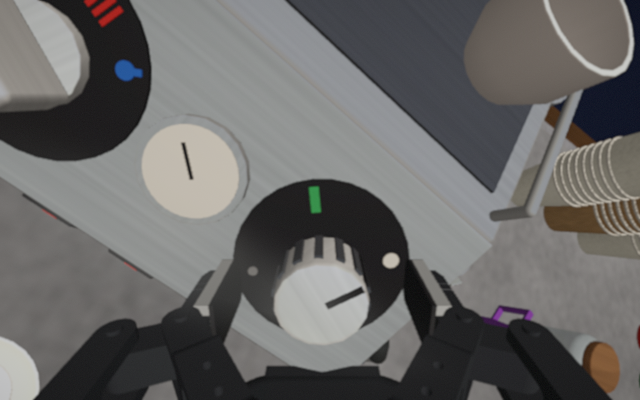

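```bash
python3 -m handwheel '[[0,-0.001,-0.0035,0,0,0,80],[0,-0.001,-0.0035,0,0,0,60],[0,-0.001,-0.0035,0,0,0,30],[0,-0.001,-0.0035,0,0,0,30],[0,-0.001,-0.0035,0,0,0,30]]' 50
python3 -m handwheel '[[0,0,0,0,0,0,30],[0,0,0,0,0,0,30]]'
python3 at.py 549.1 66.4 261.8 -9.3 35 0 40
```

```text
time_s: 8.33
tcp_pos: [559.6, 65.2, 247.6]
ee_rot: [2.678, 0.736, 0.798]
wrist_force: [-5.6, -0.8, 4.0]
gripper_width: 0.46
time_s: 8.5
tcp_pos: [559.6, 65.2, 247.6]
ee_rot: [2.678, 0.736, 0.798]
wrist_force: [-6.2, -0.4, 5.1]
gripper_width: 0.469
t 8.5 tcp [559.6  65.2 247.6] w 0.469 F [-6.2 -0.4  5.1] j [ 0.23 -0.25 -0.53  0.72 -0.22  2.77]
shift m [ 0.0001 -0.0005 -0.0011] turn [ 0.001  0.001 -0.   ] deg 0.1
```

```bash
python3 -m handwheel '[[0,0,0,-0.057,0.009,0.082,30],[0,0,0,-0.113,0.019,0.164,30],[0,0,0,-0.17,0.028,0.246,30],[0,0,0,-0.226,0.037,0.328,30],[0,0,0,-0.283,0.046,0.41,30]]'
python3 at.py 549.1 66.4 261.8 -9.3 35 0 106.5
```

```text
time_s: 8.92
tcp_pos: [559.2, 65.7, 247.2]
ee_rot: [2.325, 1.335, 0.658]
wrist_force: [-7.9, 2.5, 4.4]
gripper_width: 0.465
t 8.92 tcp [559.2  65.7 247.2] w 0.465 F [-7.9  2.5  4.4] j [ 0.23 -0.26 -0.53  0.72 -0.22  2.27]
shift m [ 0.0005 -0.001  -0.0007] turn [-0.372  0.061  0.535] deg 37.5
```

```bash
python3 -m handwheel '[[0,0,0,-0.068,0.011,0.098,30],[0,0,0,-0.136,0.022,0.197,30],[0,0,0,-0.204,0.033,0.295,30],[0,0,0,-0.272,0.045,0.393,30],[0,0,0,-0.34,0.056,0.491,30]]'
python3 -m handwheel '[[0,0,0,0,0,0,30],[0,0,0,0,0,0,30]]' >/dev/null
python3 at.py 549.1 66.4 261.8 -9.3 35 0 106.5
python3 - <<'E'
from h import *
import pickle
cv2.imwrite("pics/w12.png",ctrl.capture("wrist"));pickle.dump(ctrl.camera_info("wrist"),open("w12.pkl","wb"))
E
```

```text
time_s: 9.33
tcp_pos: [558.5, 65.8, 246.7]
ee_rot: [1.769, 1.903, 0.454]
wrist_force: [-13.0, 2.1, 6.8]
gripper_width: 0.464
t 9.5 tcp [558.5  65.8 246.7] w 0.469 F [-12.1   2.2   5.2] j [ 0.23 -0.26 -0.53  0.73 -0.22  1.67]
shift m [ 0.0012 -0.0012 -0.0002] turn [-0.035  0.004  0.047] deg 3.4
```

View pics/w12.png

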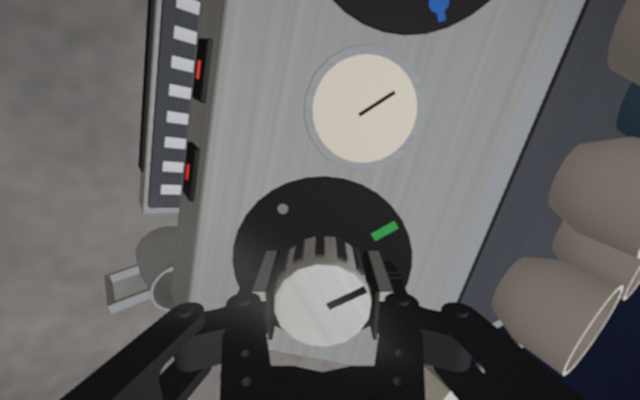

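```bash
cat > ang.py <<'E'
from h import *
zt=ztool(-9.3,35);n=-zt
a=np.radians(-9.3); yl=np.array([-np.sin(a),np.cos(a),0]); xu=np.cross(yl,n);P0=np.array([575.2,141.5,242])
def on(ci,uv,h):
    o,v=ray(ci,uv); t=((P0+h*n-o)@n)/(v@n); d=o+t*v-P0; return np.array([d@xu,d@yl])
ang=lambda d: np.arctan2(d[1],d[0])
E
python3 - <<'E'
import cv2
im=cv2.imread('pics/w12.png');cv2.imwrite('pics/c12.png',cv2.resize(im[190:350,250:410],None,fx=4,fy=4,interpolation=cv2.INTER_CUBIC))
E
```

```text
(no output)
```

View pics/c12.png

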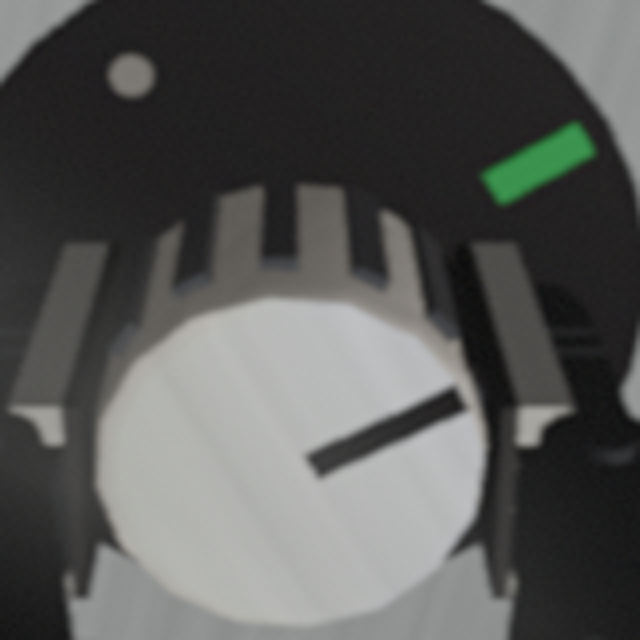

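```bash
python3 - <<'E'
from ang import *
import pickle
ci=pickle.load(open("w12.pkl","rb"))
B=lambda p:(p[0]/4+250-.4,p[1]/4+190-.4)
p1,p2=[on(ci,B(p),38) for p in [(318,465),(461,399)]]
c=on(ci,B((292,460)),38)
g=[on(ci,B(p),0) for p in [(493,188),(588,138)]]
print("valve",0.785+ang(p2-p1),0.785+ang(p2-c),c,"green line",0.785+ang(g[1]-g[0]),np.mean(g,0))
E
```

```text
valve 1.514820959102721 1.4168686187588801 [  0.5596483  -76.44266886] green line 1.5485567348579066 [ 27.1152595  -53.64607288]
```

```bash
python3 -m handwheel '[[0.0005,-0.001,0,-0.034,0.006,0.049,30],[0.0005,-0.001,0,-0.034,0.006,0.049,30],[0.0005,-0.001,0,-0.034,0.006,0.049,30]]'
python3 -m handwheel '[[0,0,0,0,0,0,60],[0,0,0,0,0,0,80],[0,0,0,0,0,0,80],[0,0,0,0,0,0,80],[0,0,0,0,0,0,80]]'
python3 - <<'E'
from h import *
import pickle
cv2.imwrite("pics/w13.png",ctrl.capture("wrist"));pickle.dump(ctrl.camera_info("wrist"),open("w13.pkl","wb"))
im=cv2.imread('pics/w13.png');cv2.imwrite('pics/c13.png',cv2.resize(im[190:350,250:410],None,fx=4,fy=4,interpolation=cv2.INTER_CUBIC))
E
```

```text
time_s: 9.8
tcp_pos: [558.5, 65.8, 246.7]
ee_rot: [1.713, 1.948, 0.436]
wrist_force: [-16.4, 5.0, 7.6]
gripper_width: 0.466
time_s: 10.22
tcp_pos: [560.4, 64.1, 246.6]
ee_rot: [1.713, 1.943, 0.434]
wrist_force: [-0.2, 0.1, 0.9]
gripper_width: 0.799
```

View pics/c13.png

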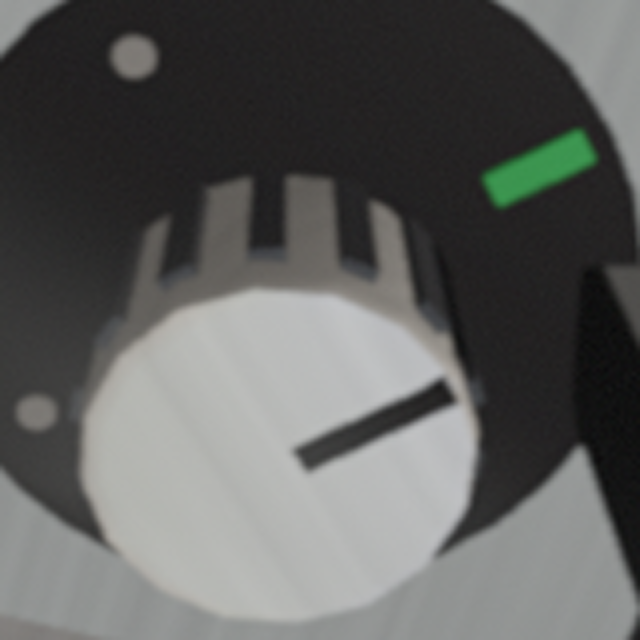

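View pics/w13.png

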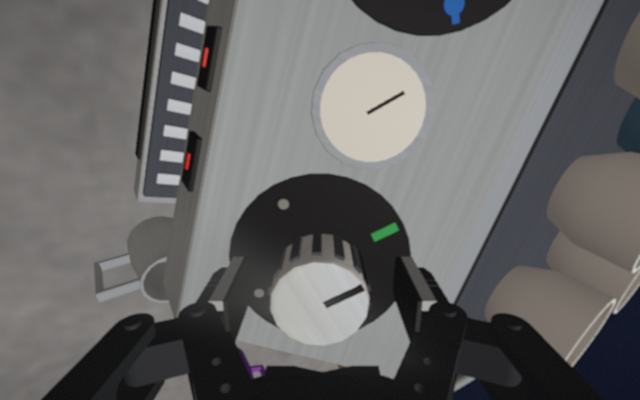

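```bash
python3 - <<'E'
from ang import *
import pickle
ci=pickle.load(open("w13.pkl","rb"))
B=lambda p:(p[0]/4+250-.4,p[1]/4+190-.4)
p1,p2=[on(ci,B(p),38) for p in [(303,460),(449,392)]]
c=on(ci,B((280,453)),38)
g=[on(ci,B(p),0) for p in [(493,191),(589,145)]]
va=np.array([-.1,-78.5])
print("valve",0.785+ang(p2-p1),0.785+ang(p2-c),c,"green line",0.785+ang(g[1]-g[0]),0.785+ang(g[1]-va),np.mean(g,0))
E
python3 at.py 549.1 66.4 261.8 -9.3 35 100 106.5
```

```text
valve 1.5762707446552322 1.4746362573808192 [  0.41941972 -76.37358764] green line 1.5666476990260851 1.53112621142551 [ 27.1429009  -53.63391758]
t 10.27 tcp [560.3  64.1 246.5] w 0.798 F [-0.3  0.3  1.1] j [ 0.23 -0.25 -0.53  0.72 -0.22  1.61]
shift m [-0.0572  0.0098  0.0819] turn [ 0. -0.  0.] deg 0.0
```

The valve pointer line reads 1.576 rad, against 1.567 for the green line. Backing off along the panel normal and then swinging round for the selector. I use the half-turned grasp because of the last joint's range.

```bash
python3 -m handwheel '[[-0.006,0.001,0.008,0,0,0,80],[-0.017,0.003,0.024,0,0,0,80],[-0.032,0.005,0.046,0,0,0,80],[-0.047,0.008,0.068,0,0,0,80],[-0.057,0.01,0.082,-0.06,0.01,0.09,80]]'
python3 -m handwheel '[[0,0.02,0.01,-0.068,0.011,0.098,60],[0.003,0.05,0.01,-0.136,0.022,0.197,60],[0.008,0.08,0.01,-0.204,0.033,0.295,60],[0.014,0.11,0.01,-0.272,0.045,0.393,60],[0.02,0.135,0.01,-0.34,0.056,0.491,60]]'
python3 at.py 571 221.5 266.7 -9.3 35 110 240
```

```text
time_s: 10.68
tcp_pos: [502.3, 74.3, 331.9]
ee_rot: [1.597, 2.024, 0.398]
wrist_force: [0.8, -0.8, 0.4]
gripper_width: 0.801
time_s: 11.1
tcp_pos: [523.0, 211.1, 339.8]
ee_rot: [0.907, 2.372, 0.164]
wrist_force: [0.5, -0.1, 0.2]
gripper_width: 0.603
t 11.1 tcp [523.  211.1 339.8] w 0.603 F [ 0.5 -0.1  0.2] j [ 0.59 -0.18 -0.25  1.03 -0.4   1.22]
shift m [-0.0036  0.0189  0.0017] turn [-0.916  0.148  1.323] deg 92.6
```

```bash
python3 -m handwheel '[[-0.001,0.004,0,-0.068,0.011,0.098,60],[-0.002,0.01,0,-0.136,0.022,0.197,60],[-0.003,0.015,0.001,-0.204,0.033,0.295,60],[-0.003,0.018,0.001,-0.272,0.045,0.393,60],[-0.003,0.018,0.001,-0.34,0.056,0.491,60]]'
python3 -m handwheel '[[0,0,0,-0.068,0.011,0.098,60],[0,0,0,-0.136,0.022,0.197,60],[0,0,0,-0.204,0.033,0.295,60],[0,0,0,-0.272,0.045,0.393,60],[0,0,0,-0.34,0.056,0.491,60]]'
python3 at.py 571 221.5 266.7 -9.3 35 110 240
```

```text
time_s: 11.52
tcp_pos: [520.0, 227.9, 340.3]
ee_rot: [0.165, 2.529, -0.078]
wrist_force: [0.6, 0.2, 0.8]
gripper_width: 0.601
time_s: 11.93
tcp_pos: [520.0, 227.1, 340.4]
ee_rot: [-0.594, 2.492, -0.314]
wrist_force: [0.0, 0.7, 0.4]
gripper_width: 0.604
t 11.93 tcp [520.  227.1 340.4] w 0.604 F [0.  0.7 0.4] j [ 0.63 -0.16 -0.23  1.04 -0.42  0.06]
shift m [-0.0006  0.0028  0.0011] turn [-0.234  0.038  0.342] deg 23.8
```

```bash
python3 -m handwheel '[[0,0.001,0,-0.068,0.011,0.098,60],[0,0.003,0.001,-0.136,0.022,0.197,60],[0,0.003,0.001,-0.204,0.033,0.295,60],[0,0.003,0.001,-0.234,0.038,0.342,60],[0,0.003,0.001,-0.234,0.038,0.342,60]]'
python3 at.py 571 221.5 266.7 -9.3 35 110 240
python3 - <<'E'
from h import *
import pickle
cv2.imwrite("pics/w14.png",ctrl.capture("wrist"));pickle.dump(ctrl.camera_info("wrist"),open("w14.pkl","wb"))
E
```

```text
time_s: 12.35
tcp_pos: [520.0, 230.2, 341.4]
ee_rot: [-1.107, 2.352, -0.465]
wrist_force: [-0.2, -0.2, 0.4]
gripper_width: 0.598
t 12.35 tcp [520.  230.2 341.4] w 0.598 F [-0.2 -0.2  0.4] j [ 0.63 -0.16 -0.23  1.04 -0.42 -0.35]
shift m [-0.0007 -0.0002  0.0001] turn [-0.003  0.001  0.004] deg 0.3
```

View pics/w14.png

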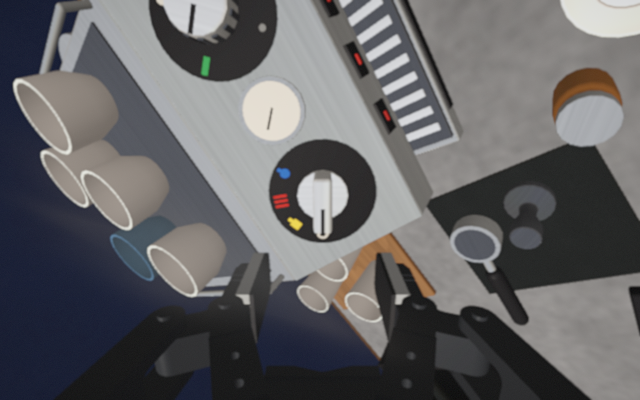

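The selector bar is at (322,205), parallel to the tool's x axis, with its pointer towards the off ring. The valve's pointer at (193,18) points at the green line. Going in.

```bash
python3 -m handwheel '[[0.009,-0.002,-0.014,0,0,0,50],[0.022,-0.004,-0.033,0,0,0,50],[0.036,-0.006,-0.053,0,0,0,50],[0.048,-0.008,-0.07,0,0,0,50],[0.055,-0.009,-0.08,0,0,0,50]]'
python3 -m handwheel '[[0,0,0,0,0,0,50],[0,0,0,0,0,0,50]]' >/dev/null
python3 at.py 571 221.5 266.7 -9.3 35 0 240
python3 - <<'E'
from h import *
import pickle
cv2.imwrite("pics/w15.png",ctrl.capture("wrist"));pickle.dump(ctrl.camera_info("wrist"),open("w15.pkl","wb"))
E
```

```text
time_s: 12.82
tcp_pos: [575.3, 220.6, 258.4]
ee_rot: [-1.104, 2.356, -0.465]
wrist_force: [-0.3, -0.6, -0.2]
gripper_width: 0.499
t 12.98 tcp [575.  220.8 260.2] w 0.503 F [0.7 0.4 1. ] j [ 0.55 -0.09 -0.35  0.82 -0.38 -0.43]
shift m [ 0.0066 -0.0011 -0.0089] turn [-0.003 -0.     0.007] deg 0.4
```

View pics/w15.png

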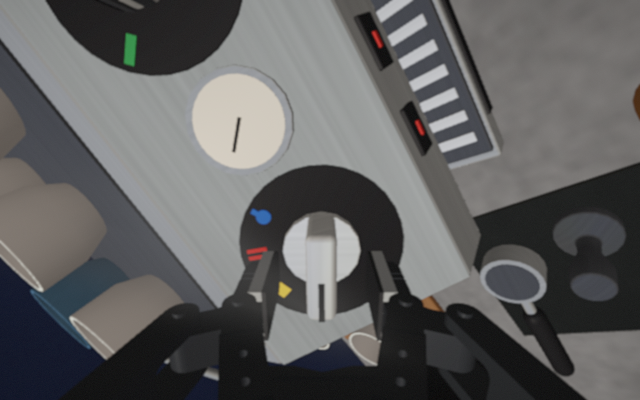

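```bash
python3 -m handwheel '[[0.003,-0.001,-0.005,0,0,0.005,50],[0.0066,-0.001,-0.009,0,0,0.005,50],[0.0066,-0.001,-0.009,0,0,0.005,40],[0.0066,-0.001,-0.009,0,0,0.005,5],[0.0066,-0.001,-0.009,0,0,0.005,5]]' 50
python3 -m handwheel '[[0,0,0,0,0,0,5],[0,0,0,0,0,0,5],[0,0,0,0,0,0,5]]'
python3 at.py 571 221.5 266.7 -9.3 35 0 240
```

```text
time_s: 13.45
tcp_pos: [581.8, 220.2, 252.1]
ee_rot: [-1.111, 2.349, -0.463]
wrist_force: [-1.7, -1.1, -2.0]
gripper_width: 0.153
time_s: 13.7
tcp_pos: [581.8, 220.2, 252.0]
ee_rot: [-1.111, 2.349, -0.463]
wrist_force: [-2.4, -0.3, 2.4]
gripper_width: 0.152
t 13.7 tcp [581.8 220.2 252. ] w 0.152 F [-2.4 -0.3  2.4] j [ 0.54 -0.08 -0.36  0.8  -0.38 -0.44]
shift m [-0.0002 -0.0005 -0.0007] turn [-0.003  0.001  0.   ] deg 0.2
```

Gripped (0.152 is about 13 mm). Now turn clockwise.

```bash
python3 -m handwheel '[[0,0,0,0.057,-0.009,-0.082,5],[0,0,0,0.113,-0.019,-0.164,5],[0,0,0,0.17,-0.028,-0.246,5],[0,0,0,0.226,-0.037,-0.328,5],[0,0,0,0.283,-0.046,-0.41,5]]'
python3 at.py 571 221.5 266.7 -9.3 35 0 160
python3 -m handwheel '[[0,0,0,0.057,-0.009,-0.082,5],[0,0,0,0.113,-0.019,-0.164,5],[0,0,0,0.17,-0.028,-0.246,5],[0,0,0,0.226,-0.037,-0.328,5],[0,0,0,0.283,-0.046,-0.41,5]]'
python3 at.py 571 221.5 266.7 -9.3 35 0 160
```

```text
time_s: 14.12
tcp_pos: [582.2, 219.6, 252.4]
ee_rot: [-0.479, 2.506, -0.277]
wrist_force: [-0.6, -3.5, 2.7]
gripper_width: 0.155
t 14.12 tcp [582.2 219.6 252.4] w 0.155 F [-0.6 -3.5  2.7] j [ 0.54 -0.08 -0.36  0.8  -0.38  0.06]
shift m [-0.0006  0.0002 -0.001 ] turn [ 0.504 -0.08  -0.728] deg 50.9
time_s: 14.53
tcp_pos: [582.2, 218.8, 252.5]
ee_rot: [0.156, 2.524, -0.083]
wrist_force: [-2.0, -6.0, 4.1]
gripper_width: 0.157
t 14.53 tcp [582.2 218.8 252.5] w 0.157 F [-2.  -6.   4.1] j [ 0.54 -0.08 -0.36  0.8  -0.38  0.56]
shift m [-0.0006  0.0009 -0.0011] turn [ 0.222 -0.033 -0.317] deg 22.3
```

```bash
python3 -m handwheel '[[0,0,0,0.057,-0.009,-0.082,5],[0,0.001,0,0.113,-0.019,-0.164,5],[0,0.001,0,0.17,-0.028,-0.246,5],[0,0.001,0,0.226,-0.036,-0.325,5],[0,0.001,0,0.226,-0.036,-0.325,5]]'
python3 -m handwheel '[[0,0,0,0,0,0,5],[0,0,0,0,0,0,5]]'
python3 at.py 571 221.5 266.7 -9.3 35 0 160
python3 - <<'E'
from h import *
cv2.imwrite("pics/w16.png",ctrl.capture("wrist"))
E
```

```text
time_s: 14.95
tcp_pos: [582.1, 218.2, 252.5]
ee_rot: [0.652, 2.443, 0.072]
wrist_force: [-3.4, -10.4, 3.8]
gripper_width: 0.148
time_s: 15.12
tcp_pos: [582.1, 218.2, 252.4]
ee_rot: [0.647, 2.445, 0.071]
wrist_force: [-1.8, -11.0, 5.4]
gripper_width: 0.156
t 15.12 tcp [582.1 218.2 252.4] w 0.156 F [ -1.8 -11.    5.4] j [ 0.54 -0.08 -0.36  0.8  -0.38  0.96]
shift m [-0.0005  0.0015 -0.0011] turn [0.002 0.003 0.007] deg 0.4
```

View pics/w16.png

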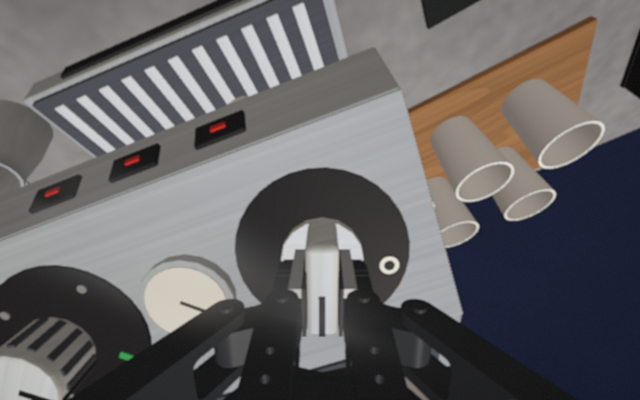

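The bar has turned with the gripper: the off ring is now at (390,265) and the other marks are hidden by the fingers. Release and back off.

```bash
python3 -m handwheel '[[0,0,0,0,0,0,20],[0,0,0,0,0,0,40],[0,0,0,0,0,0,45],[0,0,0,0,0,0,45]]'
python3 -m handwheel '[[-0.006,0.001,0.008,0,0,0,45],[-0.017,0.003,0.024,0,0,0,45],[-0.032,0.005,0.046,0,0,0,45],[-0.047,0.008,0.068,0,0,0,45],[-0.062,0.01,0.09,0,0,0,45]]'
python3 -m handwheel '[[-0.01,-0.03,0.015,0,0,0,45],[-0.015,-0.06,0.022,0,0,0,45],[-0.015,-0.08,0.022,0,0,0,45],[-0.015,-0.08,0.022,0,0,0,45]]'
python3 - <<'E'
from h import *
import pickle
pickle.dump(ctrl.camera_info("wrist"),open("w17.pkl","wb"));cv2.imwrite("pics/w17.png",ctrl.capture("wrist"))
cv2.imwrite("pics/t17.png",ctrl.capture("top"));cv2.imwrite("pics/s17.png",ctrl.capture("scene"))
E
```

```text
time_s: 15.5
tcp_pos: [581.8, 221.6, 251.5]
ee_rot: [0.644, 2.449, 0.079]
wrist_force: [0.5, 0.0, -0.5]
gripper_width: 0.452
time_s: 15.92
tcp_pos: [518.7, 231.4, 343.1]
ee_rot: [0.644, 2.449, 0.079]
wrist_force: [0.6, 0.5, 0.2]
gripper_width: 0.449
time_s: 16.25
tcp_pos: [504.0, 149.0, 366.4]
ee_rot: [0.646, 2.444, 0.08]
wrist_force: [-0.2, 0.5, -0.2]
gripper_width: 0.451
```

View pics/w17.png

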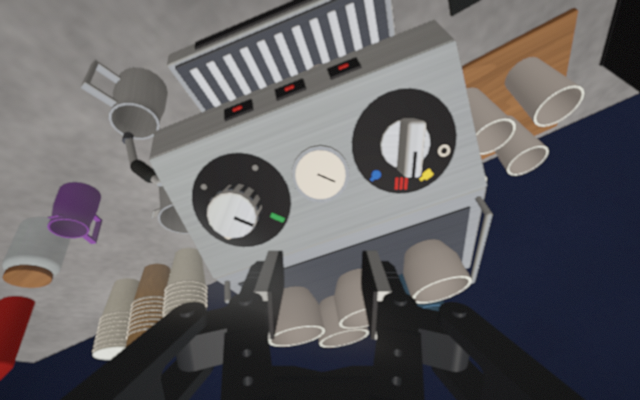

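View pics/s17.png

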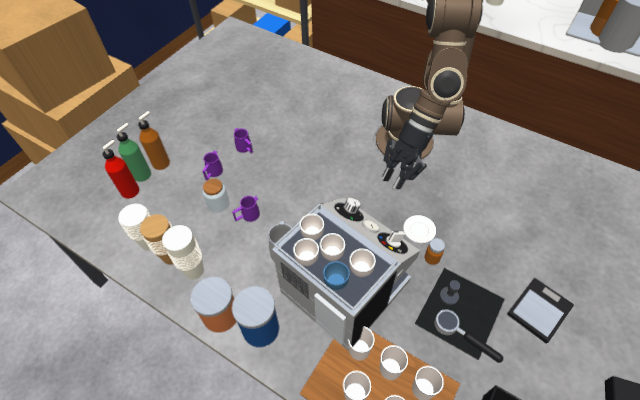

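View pics/t17.png

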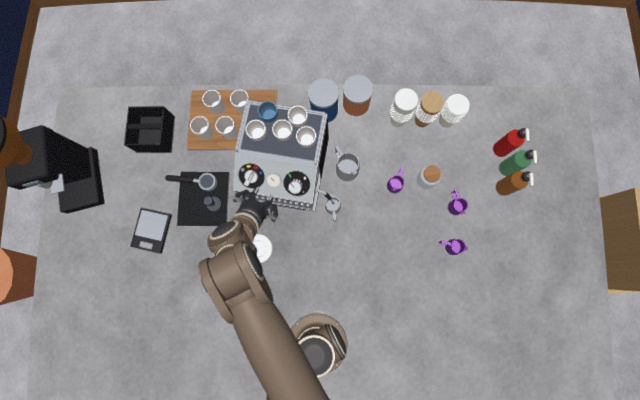

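```bash
python3 - <<'E'
import cv2
im=cv2.imread('pics/w17.png');cv2.imwrite('pics/c17.png',cv2.resize(im[80:205,345:465],None,fx=5,fy=5,interpolation=cv2.INTER_CUBIC))
cv2.imwrite('pics/c17b.png',cv2.resize(im[145:255,185:305],None,fx=5,fy=5,interpolation=cv2.INTER_CUBIC))
E
```

```text
(no output)
```

View pics/c17.png

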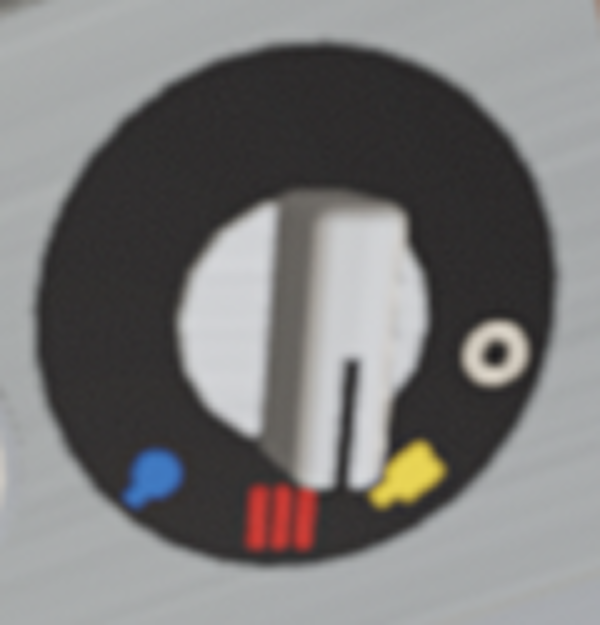

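View pics/c17b.png

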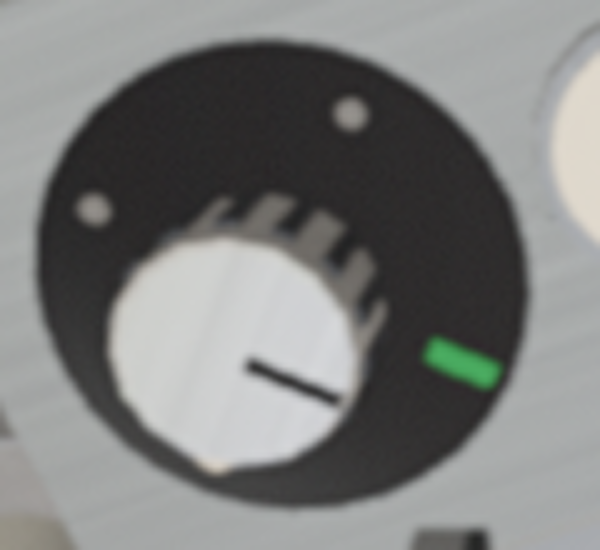

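```bash
python3 - <<'E'
from ang import *
import pickle
ci=pickle.load(open("w17.pkl","rb"))
A=lambda p:(p[0]/5+345-.4,p[1]/5+80-.4)
B=lambda p:(p[0]/5+185-.4,p[1]/5+145-.4)
p1,p2=[on(ci,A(p),38) for p in [(352,360),(344,488)]]
print("sel line",1.047-ang(p2-p1))
e1,e2=[on(ci,A(p),38) for p in [(325,215),(304,485)]]
f1,f2=[on(ci,A(p),38) for p in [(405,215),(378,485)]]
print("bar edges",1.047-ang(e2-e1),1.047-ang(f2-f1))
r1,r2=[on(ci,A(p),0) for p in [(284,488),(280,550)]]
print("red stroke",1.047-ang(r2-r1))
p1,p2=[on(ci,B(p),38) for p in [(250,364),(340,400)]]
g1,g2=[on(ci,B(p),0) for p in [(428,350),(498,377)]]
print("valve",0.785+ang(p2-p1),"green",.785+ang(g2-g1))
a=cv2.imread('pics/t17.png')
cv2.imwrite('pics/c17t.png',cv2.resize(a[180:230,300:370],None,fx=10,fy=10,interpolation=cv2.INTER_CUBIC))
E
```

```text
sel line 1.3735118733614176
bar edges 1.3963751658756767 1.4035165426100347
red stroke 1.3871418088330918
valve 1.5807324089863144 green 1.6009893810894806
```

View pics/c17t.png

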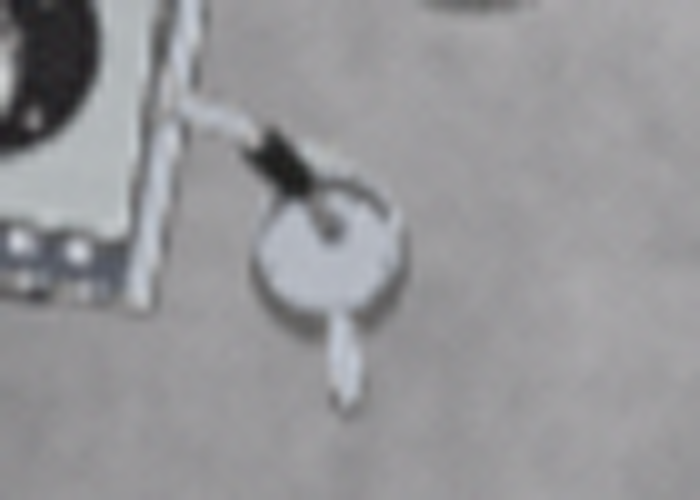

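```bash
python3 - <<'E'
from h import *
import pickle
T=ctrl.camera_info("top")
m=onz(T,(300+330/10-.45,180+248/10-.45),76);print("mouth top",m,"handle",onz(T,(300+345/10-.45,180+395/10-.45),66))
print("tip top",onz(T,(333.2,202.8),103))
ci=pickle.load(open("w17.pkl","rb"))
im=cv2.imread('pics/w17.png');cv2.imwrite('pics/c17p.png',cv2.resize(im[55:185,75:185],None,fx=5,fy=5,interpolation=cv2.INTER_CUBIC))
print(proj(ci,np.array([[519.6,-58,102],[519.6,-58,76],m]))-[75,55])
E
```

```text
mouth top [517.76682505 -57.10431404  76.        ] handle [463.70441951 -62.97376008  66.        ]
tip top [519.26505261 -59.608199   103.        ]
[[53.23985123 80.16952442]
 [56.70407743 66.59717392]
 [55.93221992 65.24620361]]
```

View pics/c17p.png

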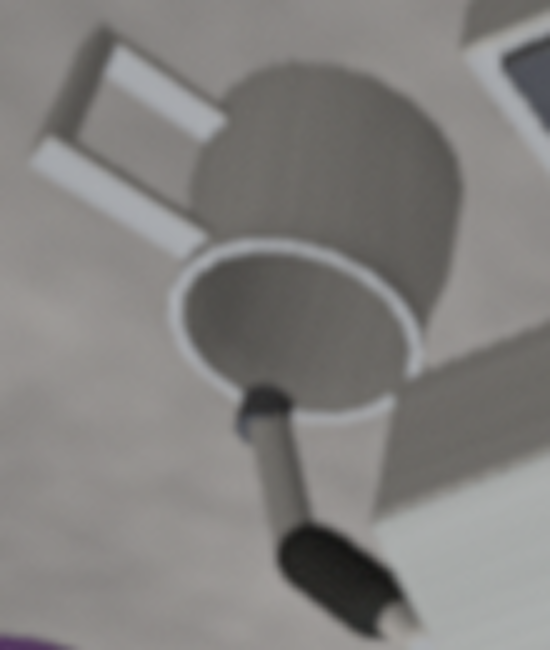

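All checks agree: the selector reads about 1.39 rad, the valve about 1.58, and the mouth is within 2–3 mm of the tip in two views. The other things stand at their starting pixels, and the arm is clear. Handing in.

```bash
python3 - <<'E'
from rig import ctrl
o=ctrl.get_obs();print(o["time_s"],o["wrist_force"].round(2),abs(o["joint_vel"]).max())
print(ctrl.close_job())
E
```

```text
16.4 [ 0.33 -0.85  0.71] 0.02056322747739904
the job is handed in; nothing more can be done
None
```

The job is done and handed in at 16.4 s on the robot's clock. It gives no verdict, so the figures below are my own last measurements.

- **Pitcher:** I gripped the steel pitcher by its handle, stood it on the counter under the wand and let it go before touching the valve. Its mouth centre is about 1–3 mm from the wand tip in the wrist and top views (limit 18 mm).
- **Steam valve:** It started about 0.41 rad open and I turned it to the green line. The pointer now reads about 1.58 rad (target 1.571).
- **Selector:** I turned it from off to steam and released it. Its pointer and bar edges read 1.37–1.40 rad (target 1.396).
- **Everything else:** The other objects look unmoved in the final scene and top views. I compared these by eye and did not measure them. The gripper is clear of everything.

My checks agreed except on the valve: judged from the knob's visible centre, it read about 0.1 rad lower (1.47 rad, 0.07 s after release), still within tolerance. I trusted the pointer line, because it agrees with the green mark to 0.02 rad.

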